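# Uncover a staining jar and stand it mouth-down to drain

## Task

Take the lid off the green staining jar and set it, knob up, in the middle of the orange mat. Then turn the jar over in two grips: first lay it on its side on the bare bench and let go of it there, then take it again another way and stand it upside down, mouth flat on the middle of the blue pad in the drip tray and square with the pad. Set everything down gently, without dropping or toppling the jar, and leave the white jars, the amber bottle and the timer where they are.

Things in the scene. Friction and masses are not known exactly. Their poses are not given: they have to be found in the camera images.
- jar: green plastic slide-staining jar, square, 54 x 54 mm outside, 85 mm tall, walls 4 mm, 0.09 to 0.17 kg, open at the top, starts upright on the bench under its lid. The bench where it stands and from there towards the robot is bare (about 0.42 to 0.55 m ahead of the robot and 0.03 to 0.2 m to its right). Origin: centre of the outside of its bottom; z runs from the bottom to the mouth, x and y are square to its sides
- lid: white lid of the jar, 58 x 58 x 5 mm, simply lying on it, with a 41 mm square, 4 mm deep locating lip below that sits loosely inside the mouth. On top a black upright bar knob, 34 mm long (lid's x) by 14 mm thick (lid's y), rising 28 mm above the plate. Origin: centre of the plate's underside, level with the jar's mouth when on it; z up through the knob
- lid_mat: flat orange mat fixed to the bench, 110 x 110 x 3 mm; origin: centre of its underside. The lid rests on its 4 mm lip there, its origin 7 mm above the bench
- tray: steel drip tray fixed to the bench, 135 mm (its x) by 350 mm (its y), floor 5 mm above the bench, rim 14 mm above the bench. Three standing places in a row along its y, at -115, 0 and +115 mm; white jars stand in two of them, the third has the blue pad. Origin: centre of its underside
- pad: blue draining pad, fixed in the free place of the tray, 90 x 90 x 4 mm, its sides parallel to the tray's. Origin: centre of its underside, 5 mm above the bench; its top is 9 mm above the bench
- dried1: white jar of the same size as the green one, loose, already standing upside down in the tray; origin: centre of its mouth, on the tray floor
- dried2: the other white jar, likewise
- reagent: loose amber bottle with a red cap, 56 mm across, 120 mm tall; origin: centre of its underside
- timer: loose flat white timer, 65 x 65 x 20 mm; origin: centre of its underside

How it is judged:
By the outcome, as a careful person would: the job done as asked, in the order asked, and still so for the second after the job is handed in, with the robot touching nothing.
It also fails if it takes over 61 s, if anything falls off the work surface, if the arm or the gripper's body presses on something with over 40 N, if the wrist force passes 120 N, or if a joint passes its speed limit or range.

## Robot

A 7-joint arm with a two-finger parallel gripper is mounted at the origin on the work surface. World frame = base frame: x ahead of the robot, y to its left, z up, the work surface at z = 0. Lengths are in mm, angles in rad, forces in N, time in s.
With the tool pointing down it reaches from about 425 to 925 mm from the base axis. Payload 6.8 kg.
Tool frame: the origin (TCP) lies midway between the tips of the shut fingers; the grasp point (between the pads) lies 19 mm behind it; z points along the fingers, x is the direction in which the jaws open and shut, and the axes are right-handed (so a half turn about z gives the same grasp; the last joint's range is limited). The gripper opens to 88 mm and grips with 3 to 60 N. Pads are 20 mm wide; open, the fingers measure 115 mm over their backs; the gripper's body (75 mm by 178 mm) begins 61 mm behind the grasp point.
Start: joints at [-1.266, 0.477, 0.022, 1.555, -0.011, 1.109, -0.083], TCP at [270.791, 618.321, 184.964] pointing down, gripper open.
Joint ranges: [-2.96, 2.96], [-0.34, 2.1], [-1.41, 1.46], [0.24, 2.44], [-1.37, 4.51], [0.17, 1.92], [-2.96, 2.96]. Speed limits (rad/s): [2.39, 2.39, 3.14, 3.14, 3.14, 3.14, 3.14].

## Interface

Orientations are given as a 3x3 rotation matrix whose columns are the frame's x, y, z axes.
In Python, from cell import telemetry, viewer, robot gives the robot as it stands. The module is installed in compiled form; this text tells all that it offers.
- The arm moves only by the tool play_rows, never from a script. Its argument "targets" is a list of rows, each an object with "translation": the shift along the tool's x, y, z in cm, a list of three; "delta_rot": the turn, a rotation vector about the tool's x, y, z in rad, a list of three. A call has 1 to 20 rows; each row is the pose to reach, as a shift and turn from the pose measured when the call began, along the tool's axes at that moment; what a row does not reach only later rows make up. A row lasts 1/10 s, in which the tool goes at most 50 mm and 8.59 degrees, less where a joint would pass 70% of its speed; a pose out of reach is approached as far as the arm can. A call with a gripper value outside its range is refused whole. "gripper" is the opening, from 0 (shut) to 1 (fully open), set as the call begins (left out, the last holds). The fingers move at their own pace and stop on an object; "squeeze" is the grip in N (left out, the last holds). Time passes only in rows, so rows that repeat a pose let the fingers close. It gives the time, the measured TCP pose, the force and the opening at its end, in the units of the state.
- telemetry.state(): the state, without advancing time (a new reading comes with each control period).
- viewer.grab_frame(name): name is "scene" or "top" or "wrist"; returns (picture, depth): 384x512x3 uint8, blue, green, red; 384x512 float32, mm along the optical axis (not along the pixel's ray), 0 where there is no reading.
- viewer.camera_info(name): a dict with "fx", "fy", "cx", "cy" (pixels), "R" (3x3) and "t" (3): a world point X has camera coordinates R X + t; the wrist camera has in their place "T_tool_cam" (4x4, takes a point from camera to tool coordinates, whose origin is the TCP and whose axes are the tool frame's). Camera axes: x right, y down, z forward; pixel columns grow to the right and rows downward; lengths in mm; the calibration is good to about 2 mm. A picture is of the moment at which its call begins: read the wrist's pose just before it. camera_info takes no time and is no camera call.
- robot.hand_in(): hands the job in, once; it reports no verdict.
Trained networks look in the newest picture that a camera, given by its name, has taken for a name from the list of things; names that differ only in an ending like _2 or _b are one class to them, and where a whole thing is asked for, a point or a joint stands for the part that bears it (a point fixed in the world has none). Each returns a list of dicts, best first, with "conf" (0 to 1); they miss things now and then, are a little off and sometimes report something else, mostly with a low value. They report only what shows in the picture. A call takes as long as a camera call.
- viewer.spot_in(camera, target): "xyz" ([x, y, z] in mm, in world coordinates, good to about 4 mm: the middle of the surface that is visible of it).
The state is a dict: "t": time; "joints": joint angles; "qvel": joint speeds; "tau": joint torques, N m; "tcp_pos": TCP position; "orientation": TCP orientation; "contact_force": force on the tool from outside, world axes, zero at the start; "wrist_torque": the same for the moment, N m; "grip_width": opening from 0.0 (shut) to 1.0 (fully open).
Only numpy, scipy, OpenCV 4.12 (cv2) and the standard library are available. Lean on these libraries where they do the work, as an engineer would, in place of code of your own. Each camera call takes 0.05 s, during which the arm holds its last target.

## Working session

There is one attempt and no reset: what is moved stays moved. The work goes in short steps, Python scripts to look and compute and a tool call to move; the robot and the scene stay as the last step left them, time stands still between calls to the robot, and variables do not carry over. Pictures are saved under pics/ and viewed, and the job is handed in when it is done.

Besides the shell and the picture viewer there is one more tool, called after "Call:" in YAML: its name, and indented under it one key for each argument. play_rows: Moves the arm, as the interface text tells. Its arguments: {"type":"object","properties":{"targets":{"type":"array"},"gripper":{"type":"number"},"squeeze":{"type":"number"}},"required":["targets"]}

```bash
mkdir -p pics; ls
python3 - <<'E'
from cell import telemetry, viewer, robot
import cv2, numpy as np
s=telemetry.state()
print({k:np.round(v,3).tolist() for k,v in s.items()})
for n in ("scene","top"):
    im,d=viewer.grab_frame(n); cv2.imwrite(f"pics/{n}0.png",im); np.save(f"{n}0.npy",d)
    ci=viewer.camera_info(n); print(n,{k:np.round(v,3).tolist() for k,v in ci.items()})
    for t in ["jar","lid","lid_mat","tray","pad","dried1","reagent","timer"]:
        r=viewer.spot_in(n,t)
        print(t,[(np.round(q["xyz"]).tolist(),round(q["conf"],2)) for q in r[:3]])
print(viewer.camera_info("wrist"))
print(telemetry.state()["t"])
E
```

```text
pics
{'t': 0.0, 'joints': [-1.266, 0.478, 0.022, 1.556, -0.012, 1.109, -0.083], 'qvel': [-0.0, -0.0, 0.001, 0.0, 0.0, -0.001, 0.0], 'tau': [-0.0, -58.285, 1.535, -27.261, -0.054, 0.017, 0.0], 'tcp_pos': [270.562, 617.698, 184.015], 'orientation': [[0.401, 0.916, -0.001], [0.916, -0.401, -0.002], [-0.002, 0.0, -1.0]], 'contact_force': [0.346, -0.258, 0.135], 'wrist_torque': [-0.009, -0.013, 0.009], 'grip_width': 1.002}
scene {'fx': 479.889, 'fy': 479.889, 'cx': 260.617, 'cy': 192.85, 'R': [[0.055, 0.999, -0.001], [0.777, -0.043, -0.628], [-0.627, 0.033, -0.779]], 't': [-18.711, -391.511, 1848.224]}
jar [([538.0, -122.0, 45.0], 0.72)]
lid [([532.0, -117.0, 94.0], 0.83)]
lid_mat [([521.0, -339.0, 5.0], 0.6)]
tray [([559.0, 249.0, 12.0], 0.69), ([514.0, 352.0, 71.0], 0.46)]
pad [([543.0, 255.0, 14.0], 0.71), ([535.0, -118.0, 45.0], 0.26)]
dried1 [([515.0, 352.0, 73.0], 0.94)]
reagent [([660.0, -196.0, 74.0], 0.93)]
timer [([678.0, -58.0, 14.0], 0.55)]
top {'fx': 483.511, 'fy': 483.511, 'cx': 254.275, 'cy': 201.616, 'R': [[0.029, -1.0, -0.011], [-0.981, -0.026, -0.19], [0.19, 0.017, -0.982]], 't': [-0.425, 575.415, 1372.396]}
jar []
lid [([522.0, -122.0, 90.0], 0.68)]
lid_mat [([520.0, -345.0, 2.0], 0.89)]
tray [([540.0, 259.0, 6.0], 0.77)]
pad [([540.0, 258.0, 9.0], 0.76)]
dried1 [([572.0, 154.0, 88.0], 0.91), ([496.0, 365.0, 90.0], 0.7), ([672.0, -55.0, 18.0], 0.54)]
reagent [([633.0, -197.0, 85.0], 0.81)]
timer [([674.0, -57.0, 18.0], 0.69)]
{'fx': 285.4601731464938, 'fy': 285.4601731464938, 'cx': 254.9015022308568, 'cy': 190.097996734842, 'T_tool_cam': array([[ 9.99999926e-01, -3.70453058e-04, -1.04843453e-04,
        -1.41887087e+00],
       [ 3.84927631e-04,  9.56615442e-01,  2.91353304e-01,
        -7.97243144e+01],
       [-7.63785696e-06, -2.91353323e-01,  9.56615514e-01,
        -2.00346388e+02],
       [ 0.00000000e+00,  0.00000000e+00,  0.00000000e+00,
         1.00000000e+00]])}
0.9
```

View images.

View pics/scene0.png

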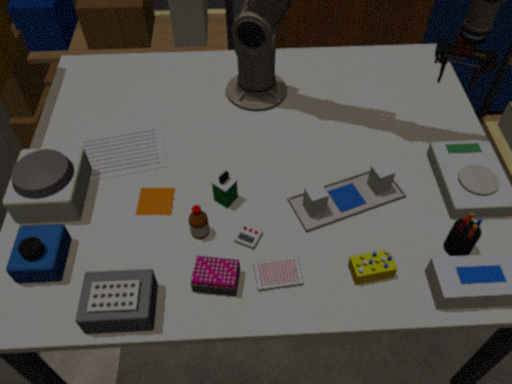

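View pics/top0.png

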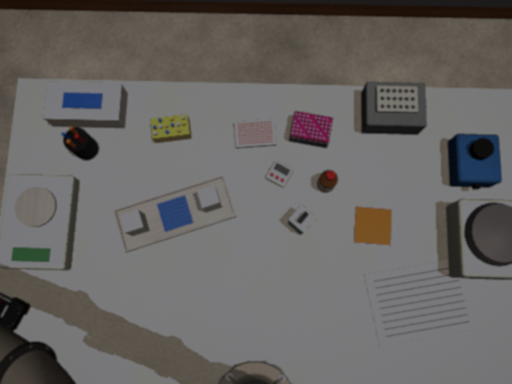

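```bash
cat > h.py <<'E'
from cell import telemetry, viewer, robot
import cv2, numpy as np
def cam(n,s=None):
    ci=viewer.camera_info(n)
    K=np.array([[ci['fx'],0,ci['cx']],[0,ci['fy'],ci['cy']],[0,0,1]])
    if 'R' in ci: return K,np.array(ci['R']),np.array(ci['t'])
    T=np.array(ci['T_tool_cam']); W=np.eye(4); W[:3,:3]=s['orientation']; W[:3,3]=s['tcp_pos']
    M=np.linalg.inv(W@T); return K,M[:3,:3],M[:3,3]
def world(C,uv,d):
    K,R,t=C; uv=np.atleast_2d(uv).astype(float)
    r=np.c_[uv,np.ones(len(uv))]@np.linalg.inv(K).T
    return (r*np.reshape(d,(-1,1))-t)@R
def onz(C,uv,z):
    K,R,t=C; uv=np.atleast_2d(uv).astype(float)
    r=(np.c_[uv,np.ones(len(uv))]@np.linalg.inv(K).T)@R
    c=-R.T@t
    return c+r*((z-c[2])/r[:,2])[:,None]
def proj(C,X):
    K,R,t=C; p=(np.atleast_2d(X)@R.T+t)@K.T; return p[:,:2]/p[:,2:]
def cloud(C,d):
    v,u=np.mgrid[:d.shape[0],:d.shape[1]]
    P=world(C,np.c_[u.ravel(),v.ravel()],d.ravel()).reshape(d.shape+(3,)); P[d==0]=np.nan; return P
def rect(P):
    (c,wh,a)=cv2.minAreaRect(P[:,:2].astype(np.float32)); return np.round(c,1),np.round(wh,1),round(a,1)
E
python3 - <<'E'
from h import *
for n in("top","scene"):
    im=cv2.imread(f"pics/{n}0.png"); d=np.load(f"{n}0.npy"); C=cam(n); P=cloud(C,d)
    hsv=cv2.cvtColor(im,cv2.COLOR_BGR2HSV)
    def sel(lo,hi,box):
        m=cv2.inRange(hsv,lo,hi)>0; x0,x1,y0,y1=box
        return m&(P[...,0]>x0)&(P[...,0]<x1)&(P[...,1]>y0)&(P[...,1]<y1)
    for nm,lo,hi,box,z in [("pad",(100,100,60),(130,255,255),(470,610,180,330),9),("mat",(5,120,80),(25,255,255),(450,590,-410,-270),3)]:
        m=sel(lo,hi,box).astype(np.uint8)
        v,u=np.nonzero(m); Q=onz(C,np.c_[u,v],z)
        print(n,nm,len(u),rect(Q),"depth z",np.round(np.nanmedian(P[v,u,2]),1),np.nanmedian(P[v,u],0).round(1), 'plane mean',Q.mean(0).round(1))
    for nm,box in [("jarlid",(470,580,-180,-60)),("d1",(520,630,100,210)),("d2",(440,560,300,420)),("reag",(580,720,-260,-140)),("bench",(300,400,-100,100))]:
        x0,x1,y0,y1=box
        m=(P[...,0]>x0)&(P[...,0]<x1)&(P[...,1]>y0)&(P[...,1]<y1)
        if nm=="bench": print(n,"bench z",np.nanmedian(P[m][:,2])); continue
        z=P[m][:,2]
        for zl,zh in ((80,100),(100,108),(108,125)):
            q=P[m][(z>zl)&(z<zh)]
            if len(q)>8: print(n,nm,zl,zh,len(q),rect(q),np.median(q,0).round(1))
E
```

```text
top pad 793 (array([542.9, 257.6]), array([86.8, 86.5]), 19.5) depth z 9.2 [542.2 257.9   9.2] plane mean [542.5 257.6   9. ]
top mat 1205 (array([ 521.9, -343.6]), array([105.9, 105.4]), 86.6) depth z 3.6 [ 521.5 -343.5    3.6] plane mean [ 521.6 -343.5    3. ]
top jarlid 80 100 342 (array([ 524.9, -123.4]), array([58.1, 60. ]), 50.1) [ 523.7 -122.9   90.2]
top jarlid 108 125 62 (array([ 524.5, -123.4]), array([13.7, 34.1]), 48.9) [ 524.2 -123.3  118.7]
top d1 80 100 353 (array([582.1, 149. ]), array([57.3, 54.1]), 19.9) [581.1 148.7  90. ]
top d2 80 100 375 (array([503.9, 364.9]), array([55.2, 55.2]), 19.9) [503.7 364.3  89.7]
top reag 80 100 137 (array([ 645.2, -199.9]), array([46.9, 50.1]), 10.1) [ 636.8 -194.2   87.4]
top reag 108 125 68 (array([ 647.5, -200.2]), array([24.5, 24.3]), 72.2) [ 646.  -200.2  119.4]
top bench z 0.17704067988002228
scene pad 628 (array([541.2, 259.8]), array([88.8, 89.2]), 19.2) depth z 10.3 [543.5 259.2  10.3] plane mean [541.8 259.7   9. ]
scene mat 919 (array([ 519. , -341.2]), array([107.6, 103.6]), 86.8) depth z 4.5 [ 521.1 -340.9    4.5] plane mean [ 520.  -341.2    3. ]
scene jarlid 80 100 250 (array([ 521.2, -120.6]), array([61. , 61.7]), 49.0) [ 529.8 -117.5   91.1]
scene jarlid 100 108 15 (array([ 526.3, -119.4]), array([ 8.8, 33.5]), 32.0) [ 530.  -122.5  102.9]
scene jarlid 108 125 65 (array([ 523.4, -121.1]), array([15.3, 36.1]), 50.4) [ 524.  -121.3  118. ]
scene d1 80 100 315 (array([579.3, 151.3]), array([57.4, 56.2]), 18.5) [583.4 150.9  90.7]
scene d2 80 100 290 (array([502.5, 368. ]), array([57.7, 59.3]), 19.2) [505.7 366.3  90.4]
scene reag 80 100 151 (array([ 650. , -197.3]), array([41.8, 48.5]), 6.6) [ 656.  -195.5   87.9]
scene reag 100 108 13 (array([ 652.2, -198.2]), array([10.3, 22.5]), 7.0) [ 654.3 -195.8  103.5]
scene reag 108 125 70 (array([ 645.1, -197.6]), array([22.6, 28. ]), 88.6) [ 647.8 -197.9  120.1]
scene bench z 1.6534235256873036
```

```bash
python3 - <<'E'
import cv2,numpy as np
a=cv2.imread("pics/top0.png"); b=cv2.imread("pics/scene0.png")
A=cv2.resize(a[170:260,260:400],None,fx=5,fy=5,interpolation=cv2.INTER_CUBIC)
cv2.imwrite("pics/c1.png",A[:, :700])
B=cv2.resize(b[150:250,180:280],None,fx=6,fy=6,interpolation=cv2.INTER_CUBIC);cv2.imwrite("pics/c2.png",B)
E
cat >> h.py <<'E'
from scipy.spatial.transform import Rotation as Rn
import json
def Rdown(yawdeg):
    a=np.radians(yawdeg); x=np.array([np.cos(a),np.sin(a),0]); z=np.array([0,0,-1.]); return np.c_[x,np.cross(z,x),z]
def plan(targets,s=None):
    """targets: list of (pos mm, R). prints rows in tool frame"""
    s=s or telemetry.state(); R0=np.array(s['orientation']); p0=np.array(s['tcp_pos'])
    for p,R in targets:
        print("tr cm",np.round(R0.T@(np.array(p)-p0)/10,2).tolist(),"rot",np.round(Rn.from_matrix(R0.T@R).as_rotvec(),3).tolist())
def log():
    s=telemetry.state()
    with open("log.jsonl","a") as f: f.write(json.dumps({k:np.array(s[k]).tolist() for k in('joints','tcp_pos','orientation')})+"\n")
    print("t",round(s['t'],2),"tcp",np.round(s['tcp_pos'],1),"F",np.round(s['contact_force'],1),"w",round(s['grip_width'],3),"q",np.round(s['joints'],3)); return s
E
python3 - <<'E'
from h import *
log(); plan([((524,-122.2,200),Rdown(49.3))])
E
```

```text
t 0.9 tcp [270.8 618.3 185. ] F [-0.1  0.3  1. ] w 1.002 q [-1.266  0.477  0.022  1.555 -0.011  1.109 -0.083]
tr cm [-57.67, 52.9, -1.51] rot [-0.0, -0.0, 0.298]
```

View pics/c1.png

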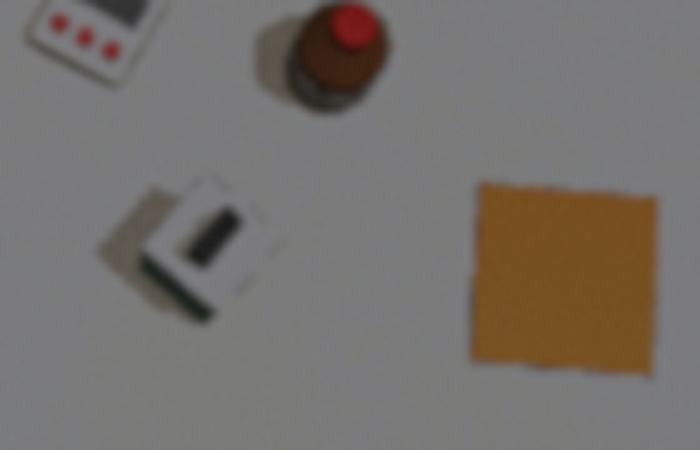

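View pics/c2.png

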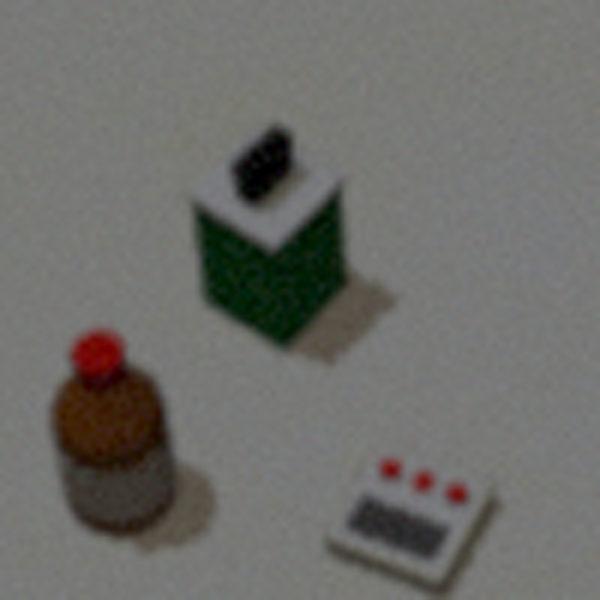

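Call:
play_rows:
  targets:
    - {"translation": [-10,9.2,-1.5],"delta_rot": [0,0,0.05]}
    - {"translation": [-29,26.5,-1.5],"delta_rot": [0,0,0.15]}
    - {"translation": [-29,26.5,-1.5],"delta_rot": [0,0,0.15]}
    - {"translation": [-57.7,52.9,-1.5],"delta_rot": [0,0,0.298]}
    - {"translation": [-57.7,52.9,-1.5],"delta_rot": [0,0,0.298]}
    - {"translation": [-57.7,52.9,-1.5],"delta_rot": [0,0,0.298]}
    - {"translation": [-57.7,52.9,-1.5],"delta_rot": [0,0,0.298]}
    - {"translation": [-57.7,52.9,-1.5],"delta_rot": [0,0,0.298]}
    - {"translation": [-57.7,52.9,-1.5],"delta_rot": [0,0,0.298]}
    - {"translation": [-57.7,52.9,-1.5],"delta_rot": [0,0,0.298]}
  gripper: 1.0

```text
t: 1.9
tcp_pos: [432.7, 143.6, 197.4]
orientation: [[0.652, 0.758, 0.001], [0.758, -0.652, 0.001], [0.001, 0.0, -1.0]]
contact_force: [0.3, -0.2, -0.1]
grip_width: 0.998
```

Run:
```python
from h import *
log(); plan([((524,-122.2,200),Rdown(49.3))])
```

```text
t 1.9 tcp [432.7 143.6 197.4] F [ 0.3 -0.2 -0.1] w 0.998 q [-0.755  0.09   0.32   2.06  -0.034  0.995  0.443]
tr cm [-14.19, 24.26, -0.28] rot [0.0, -0.001, -0.0]
```

Call:
play_rows:
  targets:
    - {"translation": [-14.2,24.3,-0.3],"delta_rot": [0,0,0]}
    - {"translation": [-14.2,24.3,-0.3],"delta_rot": [0,0,0]}
    - {"translation": [-14.2,24.3,-0.3],"delta_rot": [0,0,0]}
    - {"translation": [-14.2,24.3,-0.3],"delta_rot": [0,0,0]}
    - {"translation": [-14.2,24.3,-0.3],"delta_rot": [0,0,0]}
    - {"translation": [-14.2,24.3,-0.3],"delta_rot": [0,0,0]}
    - {"translation": [-14.2,24.3,-0.3],"delta_rot": [0,0,0]}
    - {"translation": [-14.2,24.3,-0.3],"delta_rot": [0,0,0]}

```text
t: 2.7
tcp_pos: [524.1, -122.8, 200.1]
orientation: [[0.654, 0.757, 0.001], [0.757, -0.654, 0.001], [0.001, -0.0, -1.0]]
contact_force: [0.1, 1.1, -0.4]
grip_width: 1.006
```

Run:
```python
from h import *
s=log()
im,d=viewer.grab_frame("wrist"); cv2.imwrite("pics/w1.png",im); np.save("w1.npy",d)
C=cam("wrist",s); P=cloud(C,d)
m=(P[...,0]>470)&(P[...,0]<580)&(P[...,1]>-180)&(P[...,1]<-65)
z=P[...,2]
for zl,zh in ((84,96),(108,125)):
    q=P[m&(z>zl)&(z<zh)]; print(zl,zh,len(q),rect(q) if len(q)>5 else None,np.median(q,0).round(1))
```

```text
t 2.7 tcp [ 524.1 -122.8  200.1] F [ 0.1  1.1 -0.4] w 1.006 q [-0.336  0.255  0.543  1.894 -0.153  1.033  1.13 ]
84 96 2128 (array([ 522.4, -123.8]), array([57.8, 58.6]), 50.7) [ 520.1 -121.2   90.6]
108 125 456 (array([ 522.2, -123.4]), array([13.6, 33.2]), 49.3) [ 521.4 -122.7  118.4]
```

View pics/w1.png

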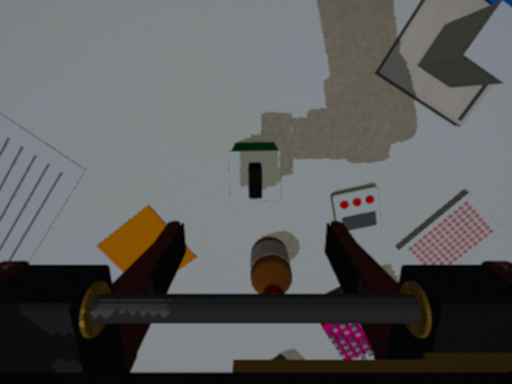

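Run:
```python
from h import *
plan([((523.3,-122.7,130),Rdown(49.3)),((523.3,-122.7,95),Rdown(49.3))])
```

```text
tr cm [-0.14, 0.03, 7.0] rot [-0.001, -0.001, 0.0]
tr cm [-0.15, 0.03, 10.5] rot [-0.001, -0.001, 0.0]
```

Call:
play_rows:
  targets:
    - {"translation": [0,0,4],"delta_rot": [0,0,0]}
    - {"translation": [-0.1,0,7],"delta_rot": [0,0,0]}
    - {"translation": [-0.1,0,9],"delta_rot": [0,0,0]}
    - {"translation": [-0.1,0,10.2],"delta_rot": [0,0,0]}
    - {"translation": [-0.1,0,10.5],"delta_rot": [0,0,0]}
    - {"translation": [-0.1,0,10.5],"delta_rot": [0,0,0]}
  gripper: 0.4

```text
t: 3.35
tcp_pos: [523.7, -121.4, 95.3]
orientation: [[0.651, 0.759, 0.001], [0.759, -0.651, 0.002], [0.002, -0.001, -1.0]]
contact_force: [0.4, 0.3, -0.7]
grip_width: 0.495
```

Call:
play_rows:
  targets:
    - {"translation": [0,0,0],"delta_rot": [0,0,0]}
    - {"translation": [0,0,0],"delta_rot": [0,0,0]}
    - {"translation": [0,0,0],"delta_rot": [0,0,0]}
    - {"translation": [0,0,0],"delta_rot": [0,0,0]}
    - {"translation": [0,0,0],"delta_rot": [0,0,0]}
    - {"translation": [0,0,0],"delta_rot": [0,0,0]}
  gripper: 0.0
  squeeze: 15

```text
t: 3.95
tcp_pos: [523.7, -121.5, 95.4]
orientation: [[0.651, 0.759, 0.001], [0.759, -0.651, 0.002], [0.002, -0.001, -1.0]]
contact_force: [0.1, 0.5, -0.6]
grip_width: 0.008
```

Run:
```python
from h import *
log();
```

```text
t 3.95 tcp [ 523.7 -121.5   95.4] F [ 0.1  0.5 -0.6] w 0.008 q [-0.281  0.392  0.494  1.995 -0.254  0.813  1.219]
```

Run:
```python
from h import *
s=log()
for n in("wrist","scene","top"):
    im,d=viewer.grab_frame(n); np.save(f"{n}2.npy",d)
    if n!="wrist": 
        c=proj(cam(n),[523,-122,100])[0].astype(int); im=cv2.resize(im[c[1]-50:c[1]+50,c[0]-60:c[0]+60],None,fx=5,fy=5,interpolation=cv2.INTER_CUBIC)
    cv2.imwrite(f"pics/{n}2.png",im)
```

```text
t 3.95 tcp [ 523.7 -121.5   95.4] F [ 0.1  0.5 -0.6] w 0.008 q [-0.281  0.392  0.494  1.995 -0.254  0.813  1.219]
```

View pics/wrist2.png

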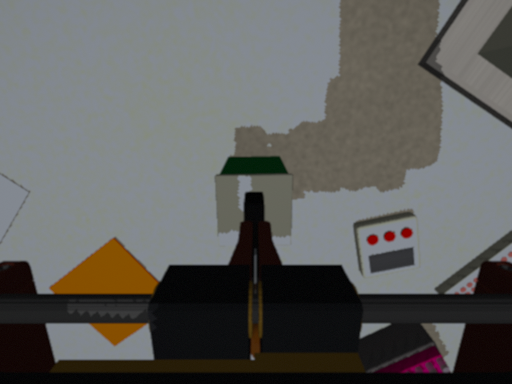

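View pics/scene2.png

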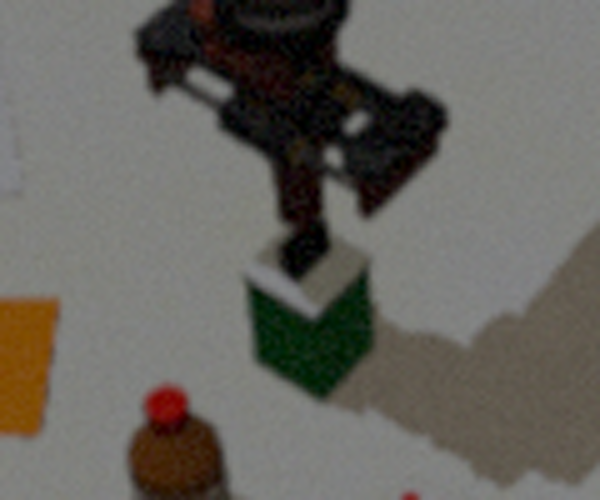

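Run:
```python
from h import *
s=telemetry.state()
C=cam("wrist",s); d=np.load("wrist2.npy"); P=cloud(C,d)
R=np.array(s['orientation']);p=np.array(s['tcp_pos'])
for r in range(170,300,6):
    print(r,[ (np.round((P[r,c]-p)@R).tolist()) for c in (244,250,255,260,266)])
im=cv2.imread("pics/wrist2.png"); cv2.imwrite("pics/w2c.png",cv2.resize(im[150:290,180:330],None,fx=4,fy=4,interpolation=cv2.INTER_CUBIC))
```

```text
170 [[-10.0, -26.0, 32.0], [-5.0, -26.0, 30.0], [-1.0, -26.0, 31.0], [3.0, -26.0, 31.0], [8.0, -27.0, 29.0]]
176 [[-9.0, -28.0, 4.0], [-5.0, -28.0, 5.0], [-1.0, -28.0, 5.0], [3.0, -27.0, 7.0], [7.0, -27.0, 6.0]]
182 [[-9.0, -23.0, 5.0], [-5.0, -23.0, 5.0], [-1.0, -23.0, 5.0], [3.0, -23.0, 4.0], [7.0, -23.0, 5.0]]
188 [[-9.0, -19.0, 4.0], [-5.0, -18.0, 6.0], [-1.0, -19.0, 5.0], [3.0, -18.0, 5.0], [7.0, -19.0, 4.0]]
194 [[-9.0, -15.0, 3.0], [-5.0, -16.0, -3.0], [-1.0, -16.0, -4.0], [2.0, -17.0, -4.0], [7.0, -14.0, 4.0]]
200 [[-9.0, -16.0, -15.0], [-5.0, -16.0, -17.0], [-1.0, -16.0, -17.0], [2.0, -16.0, -17.0], [7.0, -9.0, 5.0]]
206 [[-8.0, -14.0, -22.0], [-4.0, -15.0, -24.0], [-1.0, -15.0, -24.0], [2.0, -14.0, -23.0], [7.0, -4.0, 4.0]]
212 [[-8.0, -10.0, -23.0], [-4.0, -10.0, -24.0], [-1.0, -10.0, -23.0], [2.0, -10.0, -23.0], [7.0, 1.0, 5.0]]
218 [[-9.0, -6.0, -22.0], [-5.0, -6.0, -23.0], [-1.0, -6.0, -23.0], [2.0, -6.0, -23.0], [7.0, 6.0, 5.0]]
224 [[-8.0, -10.0, -43.0], [-4.0, -10.0, -43.0], [-1.0, -9.0, -40.0], [2.0, -10.0, -43.0], [5.0, -10.0, -42.0]]
230 [[-7.0, -10.0, -51.0], [-4
[... 631 characters left out ...]
0, -84.0]]
266 [[-4.0, -33.0, -126.0], [-3.0, -10.0, -89.0], [-1.0, -7.0, -83.0], [1.0, -10.0, -89.0], [2.0, -32.0, -124.0]]
272 [[-4.0, -32.0, -127.0], [-3.0, -10.0, -94.0], [-1.0, -3.0, -83.0], [1.0, -10.0, -94.0], [2.0, -33.0, -128.0]]
278 [[-4.0, -32.0, -131.0], [-3.0, -10.0, -98.0], [-1.0, -1.0, -85.0], [1.0, -10.0, -98.0], [2.0, -32.0, -131.0]]
284 [[-4.0, -32.0, -134.0], [-3.0, -31.0, -132.0], [-1.0, 2.0, -85.0], [0.0, -30.0, -130.0], [2.0, -32.0, -133.0]]
290 [[-4.0, -32.0, -136.0], [-3.0, -31.0, -134.0], [-1.0, 5.0, -86.0], [0.0, -31.0, -134.0], [2.0, -33.0, -137.0]]
296 [[-4.0, -31.0, -137.0], [-3.0, -30.0, -135.0], [-1.0, -28.0, -133.0], [0.0, -31.0, -136.0], [2.0, -32.0, -138.0]]
```

View pics/w2c.png

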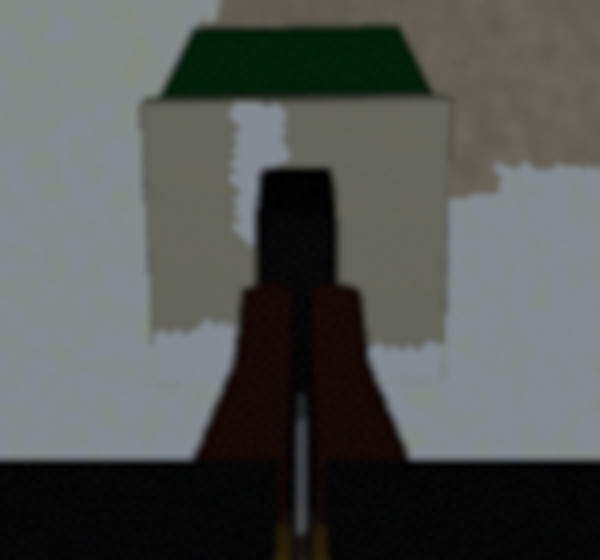

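Run:
```python
from h import *
for f,pose in (("w1.npy",1),("wrist2.npy",2)):
    d=np.load(f); ci=viewer.camera_info("wrist"); T=np.array(ci['T_tool_cam']); M=np.linalg.inv(T)
    K=cam("top")[0]; K=np.array([[ci['fx'],0,ci['cx']],[0,ci['fy'],ci['cy']],[0,0,1]])
    P=cloud((K,M[:3,:3],M[:3,3]),d)
    m=(P[...,2]<-28)&(P[...,2]>-95)&(abs(P[...,0])<62)
    q=P[m]; 
    for lo in range(-95,-28,5):
        k=q[(q[:,2]>=lo)&(q[:,2]<lo+5)]
        if len(k): print(f,lo,len(k),"x",k[:,0].min().round(1),k[:,0].max().round(1),"y",k[:,1].min().round(1),k[:,1].max().round(1),"inner |x|",abs(k[:,0]).min().round(1))
s=telemetry.state()
# scene camera: fingers lowest near jar
for n in("scene","top"):
    C=cam(n); d=np.load(f"{n}2.npy"); P=cloud(C,d)
    m=(abs(P[...,0]-523)<20)&(abs(P[...,1]+122)<20)&(P[...,2]>100)&(P[...,2]<190)
    print(n,np.histogram(P[m][:,2],bins=range(100,195,6)))
```

```text
w1.npy -95 621 x -58.8 55.2 y -11.3 3.1 inner |x| 41.9
w1.npy -90 541 x -56.8 54.0 y -11.2 6.6 inner |x| 42.0
w1.npy -85 546 x -56.6 54.1 y -11.1 10.5 inner |x| 42.1
w1.npy -80 485 x -55.4 53.0 y -11.2 11.6 inner |x| 42.1
w1.npy -75 428 x -54.9 52.7 y -10.9 11.5 inner |x| 42.1
w1.npy -70 373 x -54.6 51.7 y -11.0 10.9 inner |x| 42.0
w1.npy -65 348 x -54.2 51.5 y -10.7 11.2 inner |x| 42.2
w1.npy -60 325 x -54.4 51.3 y -11.0 10.7 inner |x| 42.0
w1.npy -55 279 x -54.4 51.3 y -10.8 10.9 inner |x| 42.0
w1.npy -50 264 x -54.4 50.9 y -10.8 11.7 inner |x| 42.1
w1.npy -45 226 x -54.0 51.2 y -10.7 10.9 inner |x| 42.1
w1.npy -40 87 x -53.5 50.1 y -10.6 10.7 inner |x| 42.2
wrist2.npy -95 85 x -3.8 1.0 y -11.2 -0.7 inner |x| 0.1
wrist2.npy -90 210 x -13.5 10.7 y -11.1 5.7 inner |x| 0.2
wrist2.npy -85 316 x -13.2 10.4 y -11.0 3.8 inner |x| 0.2
wrist2.npy -80 228 x -12.2 9.8 y -11.0 -7.9 inner |x| 0.2
wrist2.npy -75 213 x -12.5 9.2 y -10.9 -6.9 inner |x| 0.2
wrist2.npy -70 170 x -11.4 8.6 y -10.8 -7.9 inner |x| 0.1
wrist2.npy -65 144 x -10.3 7.4 y -11.0 -8.2 inner |x| 0.1
wrist2.npy -60 130 x -10.5 7.7 y -11.0 -7.2 inner |x| 0.0
wrist2.npy -55 118 x -10.3 7.4 y -10.9 -8.1 inner |x| 0.0
wrist2.npy -50 115 x -10.5 7.6 y -10.7 -8.2 inner |x| 0.0
wrist2.npy -45 106 x -10.2 7.2 y -11.0 -8.1 inner |x| 0.0
wrist2.npy -40 21 x -8.5 6.2 y -10.6 -8.2 inner |x| 0.5
scene (array([ 9, 19, 17, 27,  0,  3, 10, 16, 12, 12, 16, 11, 12, 12,  9]), array([100, 106, 112, 118, 124, 130, 136, 142, 148, 154, 160, 166, 172,
       178, 184, 190]))
top (array([0, 0, 0, 0, 0, 0, 0, 0, 0, 0, 0, 0, 0, 0, 0]), array([100, 106, 112, 118, 124, 130, 136, 142, 148, 154, 160, 166, 172,
       178, 184, 190]))
```

Call:
play_rows:
  targets:
    - {"translation": [0,0,0],"delta_rot": [0,0,0]}
    - {"translation": [0,-0.1,0],"delta_rot": [0,0,0]}
    - {"translation": [0,-0.1,0.5],"delta_rot": [0,0,0]}
    - {"translation": [0,-0.1,1],"delta_rot": [0,0,0]}
    - {"translation": [0,-0.1,2],"delta_rot": [0,0,0]}
    - {"translation": [0,-0.1,3],"delta_rot": [0,0,0]}
    - {"translation": [0,-0.1,3.7],"delta_rot": [0,0,0]}
    - {"translation": [0,-0.1,3.9],"delta_rot": [0,0,0]}
    - {"translation": [0,-0.1,3.9],"delta_rot": [0,0,0]}
  gripper: 0.45

```text
t: 5.0
tcp_pos: [522.6, -120.8, 55.8]
orientation: [[0.651, 0.759, -0.0], [0.759, -0.651, 0.002], [0.001, -0.002, -1.0]]
contact_force: [0.1, -0.2, 1.0]
grip_width: 0.447
```

Call:
play_rows:
  targets:
    - {"translation": [0,0,0],"delta_rot": [0,0,0]}
    - {"translation": [0,0,0],"delta_rot": [0,0,0]}
    - {"translation": [0,0,0],"delta_rot": [0,0,0]}
    - {"translation": [0,0,0],"delta_rot": [0,0,0]}
    - {"translation": [0,0,0],"delta_rot": [0,0,0]}
  gripper: 0.0
  squeeze: 15

```text
t: 5.5
tcp_pos: [522.8, -120.8, 56.1]
orientation: [[0.651, 0.759, 0.0], [0.759, -0.651, 0.002], [0.001, -0.001, -1.0]]
contact_force: [-0.4, 0.1, 1.2]
grip_width: 0.156
```

Run:
```python
from h import *
log();
```

```text
t 5.5 tcp [ 522.8 -120.8   56.1] F [-0.4  0.1  1.2] w 0.156 q [-0.253  0.451  0.462  2.023 -0.297  0.733  1.254]
```

Run:
```python
from h import *
plan([((522.8,-120.8,136),Rdown(49.4)),((521.1,-341,110),Rdown(-3.3))])
```

```text
tr cm [0.01, -0.01, -7.99] rot [-0.001, -0.001, -0.001]
tr cm [-16.81, 14.2, -5.43] rot [-0.002, -0.001, 0.919]
```

Call:
play_rows:
  targets:
    - {"translation": [0,0,-0.7],"delta_rot": [0,0,0]}
    - {"translation": [0,0,-2.5],"delta_rot": [0,0,0]}
    - {"translation": [0,0,-5],"delta_rot": [0,0,0]}
    - {"translation": [0,0,-7.5],"delta_rot": [0,0,0]}
    - {"translation": [-2,1.7,-8],"delta_rot": [0,0,0.1]}
    - {"translation": [-5,4.2,-8],"delta_rot": [0,0,0.25]}
    - {"translation": [-8,6.8,-8],"delta_rot": [0,0,0.4]}
    - {"translation": [-11,9.3,-7],"delta_rot": [0,0,0.55]}
    - {"translation": [-14,11.8,-6],"delta_rot": [0,0,0.7]}
    - {"translation": [-16.2,13.7,-5.4],"delta_rot": [0,0,0.83]}
    - {"translation": [-16.8,14.2,-5.4],"delta_rot": [0,0,0.919]}
    - {"translation": [-16.8,14.2,-5.4],"delta_rot": [0,0,0.919]}
    - {"translation": [-16.8,14.2,-5.4],"delta_rot": [0,0,0.919]}

```text
t: 6.8
tcp_pos: [521.3, -340.2, 109.8]
orientation: [[0.999, -0.054, -0.0], [-0.054, -0.999, 0.002], [-0.0, -0.002, -1.0]]
contact_force: [0.5, 0.1, -0.3]
grip_width: 0.16
```

Run:
```python
from h import *
s=log(); 
for n in("top","scene","wrist"):
    im,d=viewer.grab_frame(n); cv2.imwrite(f"pics/{n}3.png",im); np.save(f"{n}3.npy",d)
plan([((521.1,-341,-20),Rdown(-3.3))])
# mat from wrist, jar from top
C=cam("wrist",s);im=cv2.imread("pics/wrist3.png");P=cloud(C,np.load("wrist3.npy"))
hsv=cv2.cvtColor(im,cv2.COLOR_BGR2HSV); m=cv2.inRange(hsv,(5,120,80),(25,255,255))>0
v,u=np.nonzero(m); print("mat",len(v),rect(onz(C,np.c_[u,v],3)))
R=np.array(s['orientation']);p=np.array(s['tcp_pos'])
m=(abs(P[...,0]-521)<60)&(abs(P[...,1]+342)<60)&(P[...,2]>100)&(P[...,2]<172)
q=(P[m]-p)@R
print("held in tool", np.histogram(q[:,2],bins=range(-80,20,5)))
k=q[(q[:,2]>-38)&(q[:,2]<-31)]; print(rect(k),k.min(0),k.max(0))
```

```text
t 6.8 tcp [ 521.3 -340.2  109.8] F [ 0.5  0.1 -0.3] w 0.16 q [-0.038  0.567  0.727  1.792 -0.454  0.959  0.825]
tr cm [-0.06, 0.18, 12.99] rot [-0.003, -0.0, 0.003]
mat 5974 (array([ 515.2, -413. ]), array([246.1, 109.1]), 86.5)
held in tool (array([   0,    0,    0,  672,  230,  205,  181,  160,  734, 3057,    1,
          0,    0,    0,    0,    0,    0,    0,    0]), array([-80, -75, -70, -65, -60, -55, -50, -45, -40, -35, -30, -25, -20,
       -15, -10,  -5,   0,   5,  10,  15]))
(array([-0.4,  1.6]), array([58.2, 57.7]), 0.1) [-29.47511358 -27.16853559 -37.98642421] [ 28.73450994  30.47832652 -31.01905732]
```

View pics/wrist3.png

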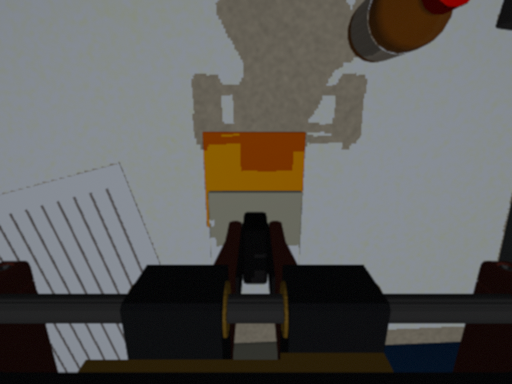

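View pics/scene3.png

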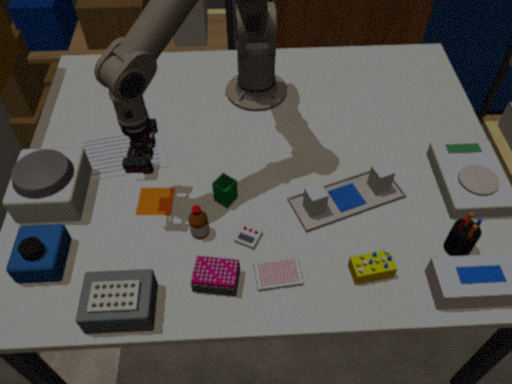

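Call:
play_rows:
  targets:
    - {"translation": [0,0.1,3],"delta_rot": [0,0,0]}
    - {"translation": [0,0.1,7],"delta_rot": [0,0,0]}
    - {"translation": [0,0.1,10.5],"delta_rot": [0,0,0]}
    - {"translation": [0,0.1,12],"delta_rot": [0,0,0]}
    - {"translation": [0,0.1,12.6],"delta_rot": [0,0,0]}
    - {"translation": [0,0.1,12.8],"delta_rot": [0,0,0]}
    - {"translation": [0,0.1,12.9],"delta_rot": [0,0,0]}
    - {"translation": [0,0.1,13],"delta_rot": [0,0,0]}
    - {"translation": [0,0.1,13.1],"delta_rot": [0,0,0]}
    - {"translation": [0,0.1,13.1],"delta_rot": [0,0,0]}

```text
t: 7.95
tcp_pos: [522.1, -340.3, -20.6]
orientation: [[0.999, -0.054, 0.001], [-0.054, -0.999, 0.002], [0.001, -0.002, -1.0]]
contact_force: [-0.2, 0.1, -0.6]
grip_width: 0.158
```

Run:
```python
from h import *
s=log(); print(s['tau'])
```

```text
t 7.95 tcp [ 522.1 -340.3  -20.6] F [-0.2  0.1 -0.6] w 0.158 q [ 0.057  0.731  0.594  1.854 -0.592  0.74   0.93 ]
[ 3.55712953e-02 -5.66285312e+01  1.25168467e+01 -1.71962231e+01
 -2.65723164e-02  4.89213655e-02  6.98480406e-03]
```

Call:
play_rows:
  targets:
    - {"translation": [-0.05,0.05,0.05],"delta_rot": [0,0,0]}
    - {"translation": [-0.05,0.05,0.1],"delta_rot": [0,0,0]}
    - {"translation": [-0.05,0.05,0.15],"delta_rot": [0,0,0]}
    - {"translation": [-0.05,0.05,0.2],"delta_rot": [0,0,0]}

```text
t: 8.35
tcp_pos: [521.6, -340.8, -21.9]
orientation: [[0.999, -0.054, 0.002], [-0.054, -0.999, 0.003], [0.001, -0.003, -1.0]]
contact_force: [-2.2, 3.0, 11.8]
grip_width: 0.156
```

Call:
play_rows:
  targets:
    - {"translation": [0,0,-0.05],"delta_rot": [0,0,0]}
    - {"translation": [0,0,-0.05],"delta_rot": [0,0,0]}

```text
t: 8.55
tcp_pos: [521.7, -340.9, -21.3]
orientation: [[0.999, -0.054, 0.002], [-0.054, -0.999, 0.003], [0.002, -0.003, -1.0]]
contact_force: [0.0, 0.0, -0.8]
grip_width: 0.156
```

Call:
play_rows:
  targets:
    - {"translation": [0,0,-0.05],"delta_rot": [0,0,0]}
    - {"translation": [0,0,-0.05],"delta_rot": [0,0,0]}
    - {"translation": [0,0,-0.05],"delta_rot": [0,0,0]}
    - {"translation": [0,0,-2],"delta_rot": [0,0,0]}
    - {"translation": [0,0,-5],"delta_rot": [0,0,0]}
    - {"translation": [0,0,-10],"delta_rot": [0,0,0]}
    - {"translation": [0,0,-14],"delta_rot": [0,0,0]}
    - {"translation": [0,0,-15],"delta_rot": [0,0,0]}
    - {"translation": [0,0,-15],"delta_rot": [0,0,0]}
  gripper: 0.4

```text
t: 9.45
tcp_pos: [522.4, -341.9, 130.4]
orientation: [[0.999, -0.054, 0.005], [-0.054, -0.999, 0.001], [0.005, -0.002, -1.0]]
contact_force: [0.4, 0.1, 0.2]
grip_width: 0.399
```

Run:
```python
from h import *
s=log()
for n in("top","scene","wrist"):
    im,d=viewer.grab_frame(n); cv2.imwrite(f"pics/{n}4.png",im); np.save(f"{n}4.npy",d)
    C=cam(n,s); P=cloud(C,d)
    hsv=cv2.cvtColor(im,cv2.COLOR_BGR2HSV)
    m=(abs(P[...,0]-521)<58)&(abs(P[...,1]+342)<58)
    for zl,zh in((8,18),(33,50)):
        q=P[m&(P[...,2]>zl)&(P[...,2]<zh)]
        if len(q)>6: print(n,zl,rect(q),np.median(q,0).round(1))
    g=(abs(P[...,0]-523)<60)&(abs(P[...,1]+122)<60)&(P[...,2]>78)&(P[...,2]<96)
    if g.sum()>6: print(n,"jar rim",g.sum(),rect(P[g]),np.median(P[g],0).round(1))
A=np.hstack([cv2.resize(cv2.imread(f"pics/{n}4.png"),(400,300)) for n in("wrist","scene")])
cv2.imwrite("pics/a4.png",A)
```

```text
t 9.45 tcp [ 522.4 -341.9  130.4] F [0.4 0.1 0.2] w 0.399 q [-0.05   0.544  0.747  1.775 -0.439  0.991  0.816]
top 8 (array([ 559.9, -319.5]), array([34. , 32.8]), 4.0) [ 557.5 -314.    10.3]
top jar rim 116 (array([ 525. , -123.4]), array([54.2, 55.4]), 50.0) [ 526.3 -123.6   84.2]
scene 8 (array([ 521.5, -342.8]), array([110.2, 108.8]), 87.2) [ 529.2 -339.1   12.4]
scene 33 (array([ 521. , -340.1]), array([18.3, 33.8]), 4.0) [ 522.3 -338.7   40.5]
scene jar rim 154 (array([ 521.8, -120.2]), array([59.5, 58.4]), 45.1) [ 523.1 -120.2   84.8]
wrist 8 (array([ 522.4, -344.8]), array([106.6, 105.7]), 86.8) [ 526.2 -341.9   15.5]
wrist 33 (array([ 522.7, -344.3]), array([33. , 12.8]), 87.0) [ 522.8 -342.8   43.5]
```

View pics/a4.png

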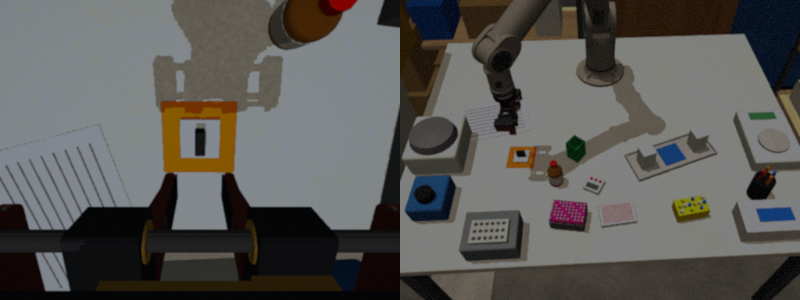

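```bash
cat > kin.py <<'E'
import numpy as np, json, itertools
from scipy.optimize import least_squares
from scipy.spatial.transform import Rotation as Rn
def Rz(a): c,s=np.cos(a),np.sin(a); return np.array([[c,-s,0],[s,c,0],[0,0,1.]])
def Ry(a): c,s=np.cos(a),np.sin(a); return np.array([[c,0,s],[0,1.,0],[-s,0,c]])
def fk(q,p,sg,pts=False):
    yaw,d1,L1,L2,L3,o7,e1,e2,w,bx,by=p
    s1,s3,s5,s7=sg
    R=Rz(yaw+s1*q[0]); x=np.array([bx,by,d1]); P=[x]
    R=R@Ry(q[1])@Rz(s3*q[2]); x=x+R@[e1,0,L1]; P.append(x)
    R=R@Ry(q[3]); x=x+R@[-e2,0,0]
    R=R@Rz(s5*q[4]); x=x+R@[0,0,L2]; P.append(x)
    R=R@Ry(q[5]); x=x+R@[w,0,0]
    R=R@Rz(s7*q[6]+o7); x=x+R@[0,0,L3]; P.append(x)
    return (x,R,P) if pts else (x,R)
def load(): return [json.loads(l) for l in open("log.jsonl")]
def fit(D,sg,x0):
    def r(p):
        o=[]
        for d in D:
            x,R=fk(d['joints'],p,sg); o+=list(x-d['tcp_pos']); o+=list(200*(R-np.array(d['orientation'])).ravel())
        o+=list(0.003*(np.array(p)[[6,7,8]]))+list(0.01*np.array(p)[9:])
        return o
    return least_squares(r,x0)
E
python3 - <<'E'
from kin import *
D=load(); print(len(D))
res=[]
for sg in itertools.product((1,-1),repeat=4):
    best=None
    for yaw in (0,1.57,3.14,-1.57):
      for o7 in (0,1.57,3.14,-1.57):
        f=fit(D,sg,[yaw,350,450,450,300,o7,0,0,0,0,0])
        if best is None or f.cost<best[0]: best=(f.cost,sg,f.x)
    res.append(best)
res.sort(key=lambda r:r[0])
for r in res[:4]: print(round(r[0],2),r[1],np.round(r[2],3).tolist())
b=res[0]
for d in D:
    x,R=fk(d['joints'],b[2],b[1]); print(np.round(x-d['tcp_pos'],1),np.degrees(np.linalg.norm(Rn.from_matrix(R.T@np.array(d['orientation'])).as_rotvec())).round(2))
json.dump({'p':b[2].tolist(),'sg':b[1]},open("kin.json","w"))
E
```

```text
9
180.17 (-1, -1, -1, -1) [-0.078, 425.386, 543.56, 477.456, 497.587, 3.064, -13.596, -14.965, -18.41, 12.002, -12.424]
106787.24 (-1, -1, 1, -1) [-0.074, -55.786, 545.579, 483.204, 11.493, 3.422, -10.661, -18.273, -10.749, 14.191, -13.242]
137327.09 (1, -1, -1, 1) [-1.929, 18236.636, 535.089, 420.953, 18444.948, -1.229, -123.684, 80.061, -1063.547, 1873.974, 420.195]
140544.28 (-1, 1, 1, -1) [-0.75, 18845.241, 263.211, 222.152, 19094.202, 3.675, -30.772, 342.804, -1086.966, -1006.118, -244.002]
[ 3.8 -7.1  6. ] 0.0
[-7.1  6.9  0.9] 0.01
[ 2.7  3.9 -0.6] 0.01
[0.9 3.3 0.7] 0.01
[0.9 3.3 0.7] 0.01
[0.2 3.1 1.6] 0.01
[-0.1 -4.6 -4.1] 0.01
[-2.2 -3.7 -0.9] 0.01
[ 0.9 -5.1 -4.3] 0.02
```

```bash
cat > kin.py <<'E'
import numpy as np, json, itertools
from scipy.optimize import least_squares
from scipy.spatial.transform import Rotation as Rn
def Rz(a): c,s=np.cos(a),np.sin(a); return np.array([[c,-s,0],[s,c,0],[0,0,1.]])
def Ry(a): c,s=np.cos(a),np.sin(a); return np.array([[c,0,s],[0,1.,0],[-s,0,c]])
Q0=dict(yaw=-.078,o7=3.064)
def rots(q):
    A=Rz(Q0['yaw']-q[0]); B=A@Ry(q[1]); Cc=B@Rz(-q[2]); D=Cc@Ry(q[3]); E=D@Rz(-q[4]); F=E@Ry(q[5]); G=F@Rz(-q[6]+Q0['o7'])
    return A,B,Cc,D,E,F,G
# position linear in offsets: x = b + A s + C u + E f + F t  (D,B absorbed)
def blocks(q):
    A,B,Cc,D,E,F,G=rots(q); return np.hstack([np.array([[0],[0],[1.]]),A[:,:2],Cc,E,F])
KP=None
def fk(q):
    return blocks(q)@KP, rots(q)[-1]
def load(): return [json.loads(l) for l in open("log.jsonl")]
def refit(lam=1.0,verbose=False):
    global KP
    D=load()
    f=least_squares(lambda v:np.concatenate([(lambda:(Q0.update(yaw=v[0],o7=v[1]),rots(d['joints'])[-1]-np.array(d['orientation']))[1].ravel())() for d in D]),[Q0['yaw'],Q0['o7']])
    Q0.update(yaw=f.x[0],o7=f.x[1])
    M=np.vstack([blocks(d['joints']) for d in D]); y=np.concatenate([d['tcp_pos'] for d in D])
    prior=np.array([360,0,0, 0,0,480, 0,0,470, 0,0,430.]); L=np.eye(12)*0.02*lam
    KP=np.linalg.lstsq(np.vstack([M,L]),np.concatenate([y,L@prior]),rcond=None)[0]
    if verbose:
        print(np.round(KP,1).tolist(),Q0); print(np.round((M@KP-y).reshape(-1,3),1).tolist())
        print(np.degrees([np.linalg.norm(Rn.from_matrix(rots(d['joints'])[-1].T@np.array(d['orientation'])).as_rotvec()) for d in D]).round(2))
E
python3 - <<'E'
import kin
kin.refit(1,True)
kin.refit(.1,True)
E
```

```text
[350.6, -0.2, -30.3, -0.0, -31.4, 541.7, -0.2, -0.2, 472.4, -0.2, -0.2, 437.0] {'yaw': np.float64(-7.84366770216205e-05), 'o7': np.float64(3.141514216842342)}
[[-0.0, -0.0, 0.0], [0.1, 0.0, -0.0], [-0.0, -0.0, -0.0], [0.0, 0.0, 0.0], [0.0, 0.0, 0.0], [-0.0, -0.0, -0.0], [-0.2, 0.0, 0.0], [-0.0, 0.0, 0.0], [0.2, -0.0, 0.0]]
[0. 0. 0. 0. 0. 0. 0. 0. 0.]
[310.3, -0.1, -30.4, -0.0, -31.4, 541.8, -0.1, -0.2, 472.5, -0.1, -0.2, 396.6] {'yaw': np.float64(-7.84366770216205e-05), 'o7': np.float64(3.141514216842342)}
[[0.0, 0.0, -0.0], [0.0, 0.0, -0.0], [-0.0, -0.0, 0.0], [0.0, 0.0, 0.0], [0.0, 0.0, 0.0], [-0.0, -0.0, -0.0], [-0.1, 0.0, 0.0], [-0.0, -0.0, -0.0], [0.1, -0.0, 0.0]]
[0. 0. 0. 0. 0. 0. 0. 0. 0.]
```

```bash
cat >> kin.py <<'E'
LO=np.array([-2.96,-.34,-1.41,.24,-1.37,.17,-2.96]); HI=np.array([2.96,2.1,1.46,2.44,4.51,1.92,2.96])
def jac(q,e=1e-5):
    x,R=fk(q); J=np.zeros((6,7))
    for i in range(7):
        q2=q.copy(); q2[i]+=e; x2,R2=fk(q2); J[:3,i]=(x2-x)/e; J[3:,i]=Rn.from_matrix(R2@R.T).as_rotvec()/e
    return x,R,J
def track(q,targets,n=25,W=200.,k0=0.0):
    """min-norm tracking through (pos,R) waypoints; returns qs at each, err, min margin"""
    q=np.array(q,float); out=[]; mm=9; tight=None
    for (p,R) in targets:
        x0,R0=fk(q); dv=Rn.from_matrix(R@R0.T).as_rotvec()
        for i in range(1,n+1):
            a=i/n; xt=x0+a*(np.array(p)-x0); Rt=Rn.from_rotvec(a*dv).as_matrix()@R0
            for _ in range(3):
                x,Rr,J=jac(q); e=np.concatenate([xt-x,W*Rn.from_matrix(Rt@Rr.T).as_rotvec()]); Jw=J.copy(); Jw[3:]*=W
                free=np.ones(7,bool)
                for __ in range(4):
                    Jf=Jw[:,free]; dq=np.zeros(7); dq[free]=Jf.T@np.linalg.solve(Jf@Jf.T+1e2*np.eye(6),e)
                    bad=free&((q+dq<LO)|(q+dq>HI))
                    if not bad.any(): break
                    free&=~bad
                if k0:
                    Nn=np.eye(7)-np.linalg.pinv(J)@J; dq=dq+k0*Nn@((LO+HI)/2-q)
                q=np.clip(q+dq,LO,HI)
            m=np.minimum(q-LO,HI-q); 
            if m.min()<mm: mm=m.min(); tight=(len(out),i,int(m.argmin())+1)
        x,Rr=fk(q); out.append((q.copy(),round(float(np.linalg.norm(x-p)),1),round(float(np.degrees(np.linalg.norm(Rn.from_matrix(R@Rr.T).as_rotvec()))),1)))
    return out,mm,tight
E
python3 - <<'E'
import kin,numpy as np
kin.refit(.1)
D=kin.load()
for i in range(len(D)-1):
    o,_,_=kin.track(D[i]['joints'],[(D[i+1]['tcp_pos'],np.array(D[i+1]['orientation']))])
    print(np.round(o[0][0],3),np.round(D[i+1]['joints'],3),o[0][1:])
E
```

```text
[-0.744  0.09   0.308  2.06  -0.033  0.995  0.441] [-0.755  0.09   0.32   2.06  -0.034  0.995  0.443] (0.0, 0.0)
[-0.331  0.254  0.536  1.894 -0.151  1.033  1.128] [-0.336  0.255  0.543  1.894 -0.153  1.033  1.13 ] (0.0, 0.0)
[-0.279  0.392  0.491  1.995 -0.253  0.813  1.218] [-0.281  0.392  0.494  1.995 -0.254  0.813  1.219] (0.0, 0.0)
[-0.281  0.392  0.494  1.995 -0.254  0.813  1.219] [-0.281  0.392  0.494  1.995 -0.254  0.813  1.219] (0.0, 0.0)
[-0.253  0.451  0.462  2.023 -0.297  0.733  1.254] [-0.253  0.451  0.462  2.023 -0.297  0.733  1.254] (0.0, 0.0)
[-0.04   0.568  0.73   1.792 -0.455  0.959  0.827] [-0.038  0.567  0.727  1.792 -0.454  0.959  0.825] (0.0, 0.0)
[ 0.058  0.731  0.593  1.854 -0.591  0.74   0.929] [ 0.057  0.731  0.594  1.854 -0.592  0.74   0.93 ] (0.0, 0.0)
[-0.049  0.543  0.745  1.775 -0.437  0.991  0.815] [-0.05   0.544  0.747  1.775 -0.439  0.991  0.816] (0.0, 0.0)
```

```bash
cat > search.py <<'E'
import kin,numpy as np,itertools,sys
from kin import *
refit(.1)
d=float(sys.argv[1]) if len(sys.argv)>1 else None
if d: # impose d1
    kin.KP[11]+= d-kin.KP[0]; kin.KP[0]=d
TIP=57.5
def Rx(a): c,s=np.cos(a),np.sin(a); return np.array([[1,0,0],[0,c,-s],[0,s,c]])
D0=np.diag([1,-1,-1.])
def T(j,b): return Rz(np.radians(j))@Rx(np.radians(b))@D0
def tcp(G,R): return np.array(G)+TIP*R[:,2]
JP=np.array([523.4,-121.9,0]); JY=49.4
PAD=np.array([542.5,258.4,9.]); PY=19.5
UP=np.array([0,0,1.])
if __name__=="__main__":
    q0=np.array(load()[-1]['joints'])
    S1=[]
    g=45
    for n in range(4):
        j=JY+90*n; j=(j+180)%360-180
        for be in (30,-30,45,-45,60,-60):
            R=T(j,be); P=tcp(JP+[0,0,g],R)
            o,m,t=track(q0,[(P+100*UP-30*R[:,2],R),(P,R),(P+80*UP,R)],n=8)
            if m<.05 or max(x[1] for x in o)>2: continue
            s=np.sign(be)
            for jp in range(-180,180,30):
                R2=T(jp,be-90*s); md=s*np.array([-np.sin(np.radians(jp)),np.cos(np.radians(jp)),0])
                C=np.array([490,-115,27.]); G=C+(g-42.5)*md; P2=tcp(G,R2)
                o2,m2,t2=track(o[-1][0],[(P2+80*UP,R2),(P2,R2),(P2-70*R2[:,2],R2),(P2-70*R2[:,2]+100*UP,R2)],n=8)
                if min(m,m2)<.05 or max(x[1] for x in o2)>2: continue
                S1.append((min(m,m2),j,be,jp,o2[-1][0]))
    S1.sort(key=lambda x:-x[0]); print(len(S1)); 
    for x in S1[:12]: print(np.round(x[0],2),x[1:4])
    S2=[]
    for mm,j,be,jp,q in S1[:40]:
        s=np.sign(be); md=s*np.array([-np.sin(np.radians(jp)),np.cos(np.radians(jp)),0]); C=np.array([490,-115,27.])
        for k,sg in ((jp,s),(jp+180,-s)):
            for b in (50,60,65):
                ga=sg*b; R=T(k,ga); g2=42; P=tcp(C+(g2-42.5)*md,R)
                o,m,t=track(q,[(P+100*UP-60*R[:,2],R),(P-60*R[:,2],R),(P,R),(P+130*UP,R)],n=8)
                if m<.05 or max(x[1] for x in o)>2: continue
                for n in range(4):
                    kp=PY+90*n; R2=T(kp,ga-90*sg); 
                    if n%2==1 and b<52: continue
                    P2=tcp(PAD+[0,0,85-g2],R2)
                    mid=(P+P2)/2+[0,0,130]
                    o2,m2,t2=track(o[-1][0],[(P2+110*UP,R2),(P2,R2),(P2-80*R2[:,2],R2)],n=10)
                    if m2<.05 or max(x[1] for x in o2)>2: continue
                    S2.append((min(mm,m,m2),j,be,jp,k,ga,kp,[round(v,2) for v in(mm,m,m2)]))
    S2.sort(key=lambda x:-x[0]); print(len(S2))
    for x in S2[:15]: print(np.round(x[0],2),x[1:])
E
for d in 310 400; do echo "d1=$d"; time python3 search.py $d; done
```

```text
d1=310
45
0.43 (139.39999999999998, 30, -30)
0.4 (139.39999999999998, 45, -30)
0.39 (49.400000000000006, 30, -30)
0.34 (-40.60000000000002, -45, 0)
0.34 (-40.60000000000002, -60, 0)
0.34 (-40.60000000000002, -60, 30)
0.34 (-40.60000000000002, -60, 60)
0.34 (-40.60000000000002, -60, 90)
0.34 (-40.60000000000002, -60, 120)
0.31 (-40.60000000000002, -45, 120)
0.28 (139.39999999999998, 45, 0)
0.27 (49.400000000000006, 30, 0)
99
0.32 (-40.60000000000002, -60, 0, 0, np.int64(-65), 19.5, [np.float64(0.34), np.float64(0.32), np.float64(0.35)])
0.32 (-40.60000000000002, -45, 0, 0, np.int64(-65), 19.5, [np.float64(0.34), np.float64(0.32), np.float64(0.35)])
0.32 (-40.60000000000002, -45, 0, 0, np.int64(-60), 19.5, [np.float64(0.34), np.float64(0.32), np.float64(0.34)])
0.32 (-40.60000000000002, -60, 0, 0, np.int64(-60), 19.5, [np.float64(0.34), np.float64(0.32), np.float64(0.34)])
0.31 (-40.60000000000002, -45, 0, 0, np.int64(-60), 109.5, [np.float64(0.34), np.float64(0.32), np.float64(0.31)])
0.31 (-40.60000000000002, -60, 0, 0, np.int64(-60), 109.5, [np.float64(0.34), np.float64(0.32), np.fl
[... 2544 characters left out ...]
oat64(0.31), np.float64(0.34), np.float64(0.42)])
0.31 (-40.60000000000002, -60, 0, 0, np.int64(-65), 109.5, [np.float64(0.31), np.float64(0.34), np.float64(0.37)])
0.3 (49.400000000000006, 30, 0, 0, np.int64(50), 19.5, [np.float64(0.3), np.float64(0.32), np.float64(0.36)])
0.22 (139.39999999999998, 30, 0, 0, np.int64(50), 19.5, [np.float64(0.22), np.float64(0.34), np.float64(0.37)])
0.21 (-40.60000000000002, -30, 0, 0, np.int64(-50), 19.5, [np.float64(0.21), np.float64(0.33), np.float64(0.37)])
0.21 (-40.60000000000002, -30, 0, 0, np.int64(-60), 19.5, [np.float64(0.21), np.float64(0.34), np.float64(0.4)])
real	2m58.950s
user	2m57.131s
sys	0m0.185s

real	2m22.745s
user	2m22.150s
sys	0m0.208s
```

```bash
cat > pp.py <<'E'
from h import *
from search import T,tcp,JP,JY,PAD,PY,UP
def go(*tg): plan(tg)
E
python3 - <<'E'
from pp import *
R=T(-40.6,-45); P=tcp(JP+[0,0,45],R)
print(P, (P+100*UP-30*R[:,2]))
go((P+100*UP-30*R[:,2],R))
E
```

```text
[ 496.94040543 -152.77093869    4.34136008] [ 510.74541129 -136.66436198  125.55456352]
tr cm [-2.08, -20.28, 0.22] rot [-0.76, -0.255, 0.621]
```

Call:
play_rows:
  targets:
    - {"translation": [-0.2,-2,0],"delta_rot": [-0.07,-0.02,0.06]}
    - {"translation": [-0.5,-5,0],"delta_rot": [-0.18,-0.06,0.15]}
    - {"translation": [-0.8,-8,0],"delta_rot": [-0.29,-0.1,0.24]}
    - {"translation": [-1.1,-11,0.1],"delta_rot": [-0.4,-0.135,0.33]}
    - {"translation": [-1.4,-14,0.1],"delta_rot": [-0.51,-0.17,0.42]}
    - {"translation": [-1.7,-17,0.2],"delta_rot": [-0.62,-0.21,0.51]}
    - {"translation": [-2,-19.5,0.2],"delta_rot": [-0.72,-0.24,0.59]}
    - {"translation": [-2.1,-20.3,0.2],"delta_rot": [-0.76,-0.255,0.621]}
    - {"translation": [-2.1,-20.3,0.2],"delta_rot": [-0.76,-0.255,0.621]}
    - {"translation": [-2.1,-20.3,0.2],"delta_rot": [-0.76,-0.255,0.621]}
  gripper: 1.0

```text
t: 10.6
tcp_pos: [509.5, -137.7, 125.1]
orientation: [[0.759, -0.459, -0.462], [-0.651, -0.536, -0.537], [-0.001, 0.708, -0.706]]
contact_force: [-0.0, -0.2, 0.7]
grip_width: 1.0
```

Run:
```python
from pp import *
import kin
s=log(); kin.refit(.1,True)
im,d=viewer.grab_frame("wrist"); cv2.imwrite("pics/w5.png",im); np.save("w5.npy",d)
im2,d2=viewer.grab_frame("scene"); cv2.imwrite("pics/s5.png",im2); np.save("s5.npy",d2)
C=cam("wrist",s);P=cloud(C,d)
m=(abs(P[...,0]-523)<65)&(abs(P[...,1]+122)<65)&(P[...,2]>80)&(P[...,2]<92)
print("rim",m.sum(),rect(P[m]),np.median(P[m],0))
R=T(-40.6,-45); Q=tcp(JP+[0,0,45],R); go((Q-30*R[:,2],R),(Q,R))
```

```text
t 10.6 tcp [ 509.5 -137.7  125.1] F [-0.  -0.2  0.7] w 1.0 q [-0.844  1.028  1.129  1.7   -0.218  1.331 -0.389]
[287.1, 0.0, -30.5, -0.0, -31.4, 541.8, -0.0, -0.2, 472.5, -0.0, -0.2, 373.3] {'yaw': np.float64(4.2102665754814583e-13), 'o7': np.float64(3.1415926535900547)}
[[0.0, -0.0, 0.0], [0.0, 0.0, -0.0], [0.0, 0.0, -0.0], [0.0, 0.0, -0.0], [0.0, 0.0, -0.0], [0.0, -0.0, -0.0], [0.0, 0.0, -0.0], [-0.0, -0.0, -0.0], [0.0, 0.0, -0.0], [-0.0, -0.0, 0.0]]
[0. 0. 0. 0. 0. 0. 0. 0. 0. 0.]
rim 1801 (array([ 522.8, -122.6]), array([55.7, 54.5]), 49.4) [ 527.1272948  -114.96244882   85.18135487]
tr cm [-0.0, -7.28, 6.97] rot [-0.001, 0.002, -0.002]
tr cm [0.0, -7.27, 9.97] rot [-0.001, 0.002, -0.002]
```

View pics/w5.png

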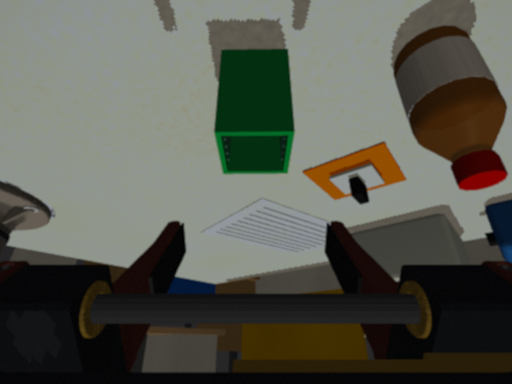

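View pics/s5.png

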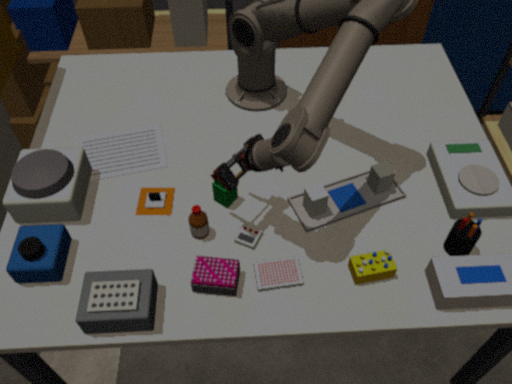

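Call:
play_rows:
  targets:
    - {"translation": [0,-2.5,2.4],"delta_rot": [0,0,0]}
    - {"translation": [0,-5,4.8],"delta_rot": [0,0,0]}
    - {"translation": [0,-7,6.7],"delta_rot": [0,0,0]}
    - {"translation": [0,-7.3,7.5],"delta_rot": [0,0,0]}
    - {"translation": [0,-7.3,9],"delta_rot": [0,0,0]}
    - {"translation": [0,-7.3,9.8],"delta_rot": [0,0,0]}
    - {"translation": [0,-7.3,10],"delta_rot": [0,0,0]}
    - {"translation": [0,-7.3,10],"delta_rot": [0,0,0]}

```text
t: 11.5
tcp_pos: [496.8, -153.2, 4.7]
orientation: [[0.757, -0.463, -0.461], [-0.654, -0.536, -0.535], [0.001, 0.706, -0.708]]
contact_force: [0.5, 0.0, 0.5]
grip_width: 0.999
```

Call:
play_rows:
  targets:
    - {"translation": [0,0,0],"delta_rot": [0,0,0]}
    - {"translation": [0,0,0],"delta_rot": [0,0,0]}
    - {"translation": [0,0,0],"delta_rot": [0,0,0]}
    - {"translation": [0,0,0],"delta_rot": [0,0,0]}
    - {"translation": [0,0,0],"delta_rot": [0,0,0]}
    - {"translation": [0,0,0],"delta_rot": [0,0,0]}
  gripper: 0.3
  squeeze: 25

```text
t: 12.1
tcp_pos: [497.0, -153.1, 4.7]
orientation: [[0.757, -0.463, -0.461], [-0.654, -0.536, -0.535], [0.001, 0.706, -0.708]]
contact_force: [0.2, 0.7, 1.0]
grip_width: 0.612
```

Run:
```python
from pp import *
s=log()
im,d=viewer.grab_frame("wrist"); cv2.imwrite("pics/w6.png",im); np.save("w6.npy",d)
im,d=viewer.grab_frame("scene"); cv2.imwrite("pics/s6.png",im[140:260,160:320].repeat(4,0).repeat(4,1))
R=np.array(s['orientation']); print("G",np.array(s['tcp_pos'])-57.5*R[:,2], "jar at",JP)
```

```text
t 12.1 tcp [ 497.  -153.1    4.7] F [0.2 0.7 1. ] w 0.612 q [-0.789  1.16   1.016  1.755 -0.318  1.157 -0.421]
G [ 523.4623951  -122.35162159   45.40618008] jar at [ 523.4 -121.9    0. ]
```

View pics/w6.png

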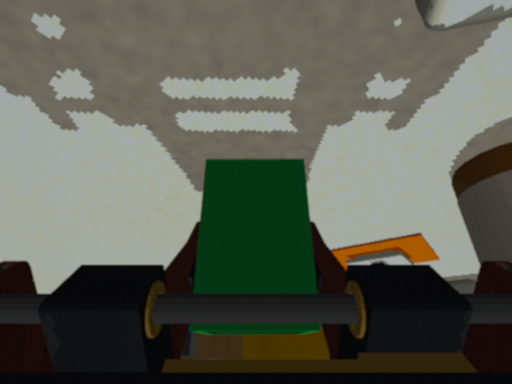

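View pics/s6.png

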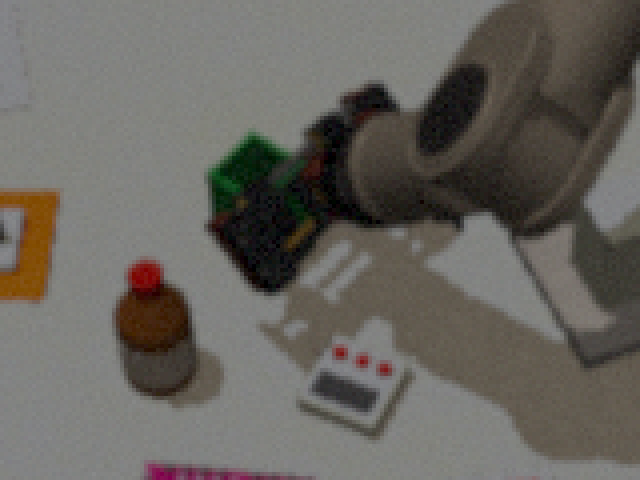

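Run:
```python
from pp import *
import kin
kin.refit(.1)
s=telemetry.state(); R=np.array(s['orientation']); P=np.array(s['tcp_pos'])
R2=T(0,45); md=np.array([0,-1,0.]); G=np.array([490,-115,27.])+2.9*md; P2=tcp(G,R2)
print("P2",P2)
pre=P2+70*UP
go((P+80*UP,R),(pre,R2))
o,m,t=kin.track(s['joints'],[(P+80*UP,R),(pre,R2),(P2,R2),(P2-70*R2[:,2],R2)],n=20); print([np.round(x[0],2).tolist() for x in o],[x[1:] for x in o],m,t)
# incremental rows for the G-path: interpolate G linearly & rotation slerp, from lifted to pre
rv=Rn.from_matrix(R.T@R2).as_rotvec(); G0=P-57.5*R[:,2]+80*UP; G1=G+70*UP
for a in np.linspace(0,1,8):
    Ra=R@Rn.from_rotvec(a*rv).as_matrix(); Pa=G0+a*(G1-G0)+57.5*Ra[:,2]
    print(round(a,2),"tr",np.round(R.T@(Pa-P)/10,2).tolist(),"rot",np.round(a*rv,3).tolist())
```

```text
P2 [490.         -77.24136008 -13.65863992]
tr cm [0.0, 5.65, -5.67] rot [0.0, 0.0, 0.0]
tr cm [-5.48, -0.1, -7.4] rot [1.497, -0.001, -0.788]
[[-0.82, 1.06, 1.1, 1.75, -0.25, 1.25, -0.39], [0.2, 0.71, 0.41, 1.92, -0.93, 1.31, 1.2], [0.23, 0.82, 0.37, 1.91, -0.99, 1.24, 1.29], [0.27, 0.78, 0.42, 1.84, -0.91, 1.35, 1.24]] [(0.0, 0.0), (0.0, 0.0), (0.0, 0.0), (0.0, 0.0)] 0.3626075688920867 (0, 20, 3)
0.0 tr [0.0, 5.65, -5.67] rot [0.0, -0.0, -0.0]
0.14 tr [-0.47, 4.33, -5.32] rot [0.214, -0.0, -0.113]
0.29 tr [-1.08, 3.08, -5.24] rot [0.428, -0.0, -0.225]
0.43 tr [-1.8, 1.98, -5.38] rot [0.641, -0.001, -0.338]
0.57 tr [-2.64, 1.06, -5.72] rot [0.855, -0.001, -0.45]
0.71 tr [-3.55, 0.39, -6.2] rot [1.069, -0.001, -0.563]
0.86 tr [-4.5, 0.0, -6.78] rot [1.283, -0.001, -0.675]
1.0 tr [-5.48, -0.1, -7.4] rot [1.497, -0.001, -0.788]
```

Call:
play_rows:
  targets:
    - {"translation": [0,0.8,-0.8],"delta_rot": [0,0,0]}
    - {"translation": [0,2.8,-2.8],"delta_rot": [0,0,0]}
    - {"translation": [0,4.8,-4.8],"delta_rot": [0,0,0]}
    - {"translation": [0,5.65,-5.67],"delta_rot": [0,0,0]}
    - {"translation": [-0.2,5,-5.5],"delta_rot": [0.107,0,-0.056]}
    - {"translation": [-0.47,4.33,-5.32],"delta_rot": [0.214,0,-0.113]}
    - {"translation": [-0.77,3.7,-5.28],"delta_rot": [0.321,0,-0.169]}
    - {"translation": [-1.08,3.08,-5.24],"delta_rot": [0.428,0,-0.225]}
    - {"translation": [-1.44,2.53,-5.31],"delta_rot": [0.535,0,-0.281]}
    - {"translation": [-1.8,1.98,-5.38],"delta_rot": [0.641,-0.001,-0.338]}
    - {"translation": [-2.22,1.52,-5.55],"delta_rot": [0.748,-0.001,-0.394]}
    - {"translation": [-2.64,1.06,-5.72],"delta_rot": [0.855,-0.001,-0.45]}
    - {"translation": [-3.1,0.72,-5.96],"delta_rot": [0.962,-0.001,-0.506]}
    - {"translation": [-3.55,0.39,-6.2],"delta_rot": [1.069,-0.001,-0.563]}
    - {"translation": [-4,0.2,-6.5],"delta_rot": [1.176,-0.001,-0.619]}
    - {"translation": [-4.5,0,-6.78],"delta_rot": [1.283,-0.001,-0.675]}
    - {"translation": [-5,-0.05,-7.1],"delta_rot": [1.39,-0.001,-0.731]}
    - {"translation": [-5.48,-0.1,-7.4],"delta_rot": [1.497,-0.001,-0.788]}
    - {"translation": [-5.48,-0.1,-7.4],"delta_rot": [1.497,-0.001,-0.788]}
    - {"translation": [-5.48,-0.1,-7.4],"delta_rot": [1.497,-0.001,-0.788]}

```text
t: 14.2
tcp_pos: [489.7, -77.8, 55.7]
orientation: [[1.0, -0.003, 0.0], [-0.002, -0.708, 0.706], [-0.002, -0.706, -0.708]]
contact_force: [-0.1, 0.2, -1.8]
grip_width: 0.616
```

Run:
```python
from pp import *
s=log()
for n in("wrist","scene","top"):
    im,d=viewer.grab_frame(n); np.save(f"{n}7.npy",d); cv2.imwrite(f"pics/{n}7.png",im)
R2=T(0,45); md=np.array([0,-1,0.]); G=np.array([490,-115,27.])+2.9*md; P2=tcp(G,R2)
go((P2+70*UP,R2),(P2,R2))
# jar in wrist: green points in tool coords
C=cam("wrist",s); P=cloud(C,np.load("wrist7.npy")); im=cv2.imread("pics/wrist7.png"); hsv=cv2.cvtColor(im,cv2.COLOR_BGR2HSV)
m=(cv2.inRange(hsv,(45,80,20),(80,255,255))>0)&(P[...,2]>20)
q=P[m]; print(m.sum(),"world ranges",np.percentile(q,[1,50,99],axis=0).round(1).tolist())
for n in("scene","top"):
    C=cam(n);P=cloud(C,np.load(f"{n}7.npy")); im=cv2.imread(f"pics/{n}7.png"); hsv=cv2.cvtColor(im,cv2.COLOR_BGR2HSV)
    m=(cv2.inRange(hsv,(45,80,10),(80,255,255))>0)&(abs(P[...,0]-490)<90)&(abs(P[...,1]+115)<90)
    print(n,m.sum(),np.percentile(P[m],[2,50,98],axis=0).round(1).tolist())
A=np.hstack([cv2.resize(cv2.imread("pics/wrist7.png"),(400,300)),cv2.resize(cv2.imread("pics/scene7.png")[130:280,140:340],(400,300))]);cv2.imwrite("pics/a7.png",A)
```

```text
t 14.2 tcp [489.7 -77.8  55.7] F [-0.1  0.2 -1.8] w 0.616 q [ 0.223  0.701  0.38   1.915 -0.918  1.295  1.182]
tr cm [-0.05, 0.12, -0.04] rot [0.001, 0.001, 0.002]
tr cm [-0.05, 5.06, 4.92] rot [0.001, 0.001, 0.002]
16376 world ranges [[463.1, -159.6, 74.4], [489.6, -119.6, 123.8], [516.1, -76.1, 166.4]]
scene 508 [[426.6, -177.1, 74.6], [502.6, -108.6, 124.5], [528.6, -73.7, 191.0]]
top 541 [[465.6, -153.1, 115.5], [493.8, -109.6, 124.4], [518.8, -73.7, 129.9]]
```

View pics/a7.png

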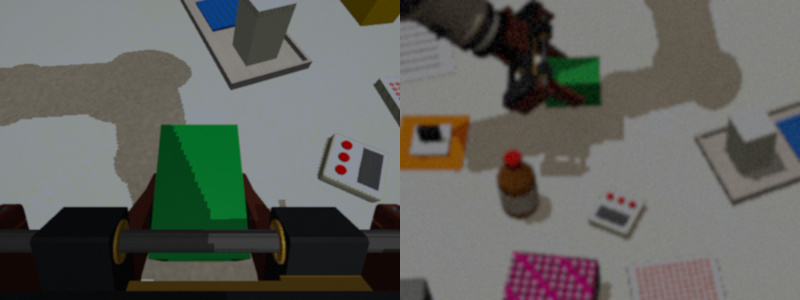

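```bash
cat >> h.py <<'E'
def plane(q):
    for _ in range(4):
        A=np.c_[q[:,:2]-q[:,:2].mean(0),np.ones(len(q))]; c=np.linalg.lstsq(A,q[:,2],rcond=None)[0]; r=q[:,2]-A@c; k=abs(r)<2.5*max(r.std(),.3)
        q=q[k]
    return c[2],np.degrees(c[:2]),q
E
python3 - <<'E'
from pp import *
s=telemetry.state()
for n in("wrist","top","scene"):
    C=cam(n,s);P=cloud(C,np.load(f"{n}7.npy")); im=cv2.imread(f"pics/{n}7.png"); hsv=cv2.cvtColor(im,cv2.COLOR_BGR2HSV)
    m=(cv2.inRange(hsv,(45,80,10),(80,255,255))>0)&(abs(P[...,0]-490)<24)&(P[...,1]>-130)&(P[...,1]<-78)&(abs(P[...,2]-124)<12)
    z,sl,q=plane(P[m]); print(n,m.sum(),"z",z.round(1),"slope deg x,y",sl.round(2), q.mean(0).round(1))
E
```

```text
wrist 9267 z 125.0 slope deg x,y [ 0.16 -0.19] [ 490.  -106.1  125. ]
top 322 z 124.5 slope deg x,y [-0.3   0.69] [ 490.4 -103.5  124.5]
scene 223 z 125.3 slope deg x,y [-0.53 -0.85] [ 490.2 -104.7  125.3]
```

Call:
play_rows:
  targets:
    - {"translation": [0,1.2,1.1],"delta_rot": [0,0,0]}
    - {"translation": [0,2.8,2.6],"delta_rot": [0,0,0]}
    - {"translation": [0,4.2,4.0],"delta_rot": [0,0,0]}
    - {"translation": [0,4.75,4.6],"delta_rot": [0,0,0]}
    - {"translation": [0,4.85,4.7],"delta_rot": [0,0,0]}
    - {"translation": [0,4.92,4.78],"delta_rot": [0,0,0]}
    - {"translation": [0,4.97,4.83],"delta_rot": [0,0,0]}
    - {"translation": [0,5.0,4.86],"delta_rot": [0,0,0]}
    - {"translation": [0,5.0,4.86],"delta_rot": [0,0,0]}

```text
t: 15.25
tcp_pos: [490.8, -77.4, -12.4]
orientation: [[1.0, 0.002, 0.0], [0.002, -0.708, 0.706], [0.002, -0.706, -0.708]]
contact_force: [0.1, -0.4, 0.3]
grip_width: 0.613
```

Call:
play_rows:
  targets:
    - {"translation": [0,0.035,0.035],"delta_rot": [0,0,0]}
    - {"translation": [0,0.07,0.07],"delta_rot": [0,0,0]}

```text
t: 15.45
tcp_pos: [491.0, -77.6, -13.2]
orientation: [[1.0, 0.002, 0.001], [0.001, -0.709, 0.706], [0.002, -0.706, -0.709]]
contact_force: [-0.7, -0.2, -1.7]
grip_width: 0.614
```

Call:
play_rows:
  targets:
    - {"translation": [0,0.035,0.035],"delta_rot": [0,0,0]}
    - {"translation": [0,0.07,0.07],"delta_rot": [0,0,0]}

```text
t: 15.65
tcp_pos: [491.0, -77.6, -13.5]
orientation: [[1.0, 0.003, 0.001], [0.001, -0.708, 0.707], [0.002, -0.707, -0.708]]
contact_force: [-1.2, -3.0, 7.0]
grip_width: 0.611
```

Call:
play_rows:
  targets:
    - {"translation": [0,-0.02,-0.02],"delta_rot": [0,0,0]}
    - {"translation": [0,-0.02,-0.02],"delta_rot": [0,0,0]}
    - {"translation": [0,-0.02,-0.02],"delta_rot": [0,0,0]}
    - {"translation": [0,-0.02,-0.02],"delta_rot": [0,0,0]}
    - {"translation": [0,-0.02,-0.02],"delta_rot": [0,0,0]}
  gripper: 1.0

```text
t: 16.15
tcp_pos: [491.0, -77.5, -13.2]
orientation: [[1.0, 0.003, 0.001], [0.001, -0.708, 0.707], [0.002, -0.707, -0.708]]
contact_force: [-0.6, 0.4, -0.5]
grip_width: 0.996
```

Call:
play_rows:
  targets:
    - {"translation": [0,0,-1],"delta_rot": [0,0,0]}
    - {"translation": [0,0,-3.5],"delta_rot": [0,0,0]}
    - {"translation": [0,0,-6.5],"delta_rot": [0,0,0]}
    - {"translation": [0,0,-9],"delta_rot": [0,0,0]}
    - {"translation": [0,-3,-12],"delta_rot": [0,0,0]}
    - {"translation": [0,-5,-14],"delta_rot": [0,0,0]}
    - {"translation": [0,-5,-14],"delta_rot": [0,0,0]}

```text
t: 16.85
tcp_pos: [492.4, -143.3, 124.9]
orientation: [[1.0, 0.006, 0.006], [0.0, -0.71, 0.704], [0.008, -0.704, -0.71]]
contact_force: [0.7, -0.4, 0.7]
grip_width: 1.002
```

Run:
```python
from pp import *
s=log()
for n in("wrist","scene","top"):
    im,d=viewer.grab_frame(n); np.save(f"{n}8.npy",d); cv2.imwrite(f"pics/{n}8.png",im)
    C=cam(n,s);P=cloud(C,d); hsv=cv2.cvtColor(im,cv2.COLOR_BGR2HSV)
    m=(cv2.inRange(hsv,(45,80,10),(80,255,255))>0)&(abs(P[...,0]-490)<70)&(abs(P[...,1]+115)<80)&(abs(P[...,2]-54)<7)
    if m.sum()>20: z,sl,q=plane(P[m]); print(n,m.sum(),"z",z.round(1),sl.round(2),rect(q))
A=np.hstack([cv2.resize(cv2.imread("pics/wrist8.png"),(400,300)),cv2.resize(cv2.imread("pics/scene8.png")[130:280,140:340],(400,300))]);cv2.imwrite("pics/a8.png",A)
```

```text
t 16.85 tcp [ 492.4 -143.3  124.9] F [ 0.7 -0.4  0.7] w 1.002 q [ 0.279  0.648  0.44   1.8   -0.829  1.453  1.131]
wrist 4159 z 54.4 [-0.12  0.02] (array([ 490.9, -117.3]), array([85.8, 53.4]), 89.9)
scene 386 z 54.7 [-1.46 -0.64] (array([ 489.5, -114.5]), array([60. , 84.7]), 1.8)
top 499 z 54.3 [0.31 0.14] (array([ 492.2, -117.4]), array([53.3, 82.6]), 0.0)
```

View pics/a8.png

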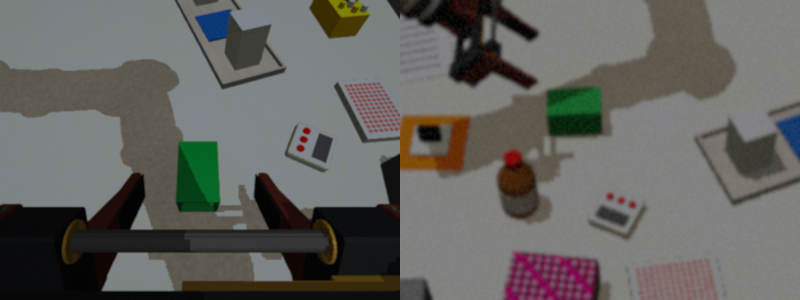

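```bash
cat >> pp.py <<'E'
def gpath(G1,R2,n,s=None,q0=None):
    s=s or telemetry.state(); R=np.array(s['orientation']); P=np.array(s['tcp_pos'])
    rv=Rn.from_matrix(R.T@R2).as_rotvec(); G0=P-57.5*R[:,2]; W=[]
    for a in np.linspace(0,1,n+1)[1:]:
        Ra=R@Rn.from_rotvec(a*rv).as_matrix(); Pa=G0+a*(np.array(G1)-G0)+57.5*Ra[:,2]; W.append((Pa,Ra))
        print(round(a,2),"tr",np.round(R.T@(Pa-P)/10,2).tolist(),"rot",np.round(a*rv,3).tolist())
    return W
E
python3 - <<'E'
from pp import *
import kin
kin.refit(.1); s=telemetry.state()
R2=T(0,-60); G=np.array([491.2,-116.3,27]); pre=G+90*UP-60*R2[:,2]
print(G,pre)
W=gpath(pre,R2,7)
P=tcp(G,R2); P3=tcp(PAD+[0,0,43],T(19.5,30))
o,m,t=kin.track(s['joints'],W+[(P-60*R2[:,2],R2),(P,R2),(P+130*UP,R2),(P3+110*UP,T(19.5,30)),(P3,T(19.5,30)),(P3-80*T(19.5,30)[:,2],T(19.5,30))],n=6)
print([x[1:] for x in o],m,t); print(np.round([o[6][0],o[8][0],o[-2][0]],2))
E
```

```text
[ 491.2 -116.3   27. ] [491.2        -64.33847577 147.        ]
0.14 tr [0.01, 0.45, 1.14] rot [-0.262, -0.0, 0.0]
0.29 tr [0.02, 0.8, 1.89] rot [-0.523, -0.001, 0.0]
0.43 tr [0.03, 0.95, 2.31] rot [-0.785, -0.001, 0.001]
0.57 tr [0.04, 0.82, 2.45] rot [-1.047, -0.001, 0.001]
0.71 tr [0.05, 0.36, 2.4] rot [-1.308, -0.002, 0.001]
0.86 tr [0.07, -0.48, 2.24] rot [-1.57, -0.002, 0.001]
1.0 tr [0.08, -1.72, 2.08] rot [-1.832, -0.002, 0.001]
[(0.0, 0.0), (0.0, 0.0), (0.0, 0.0), (0.0, 0.0), (0.0, 0.0), (0.0, 0.0), (0.0, 0.0), (0.0, 0.0), (0.0, 0.0), (0.0, 0.0), (0.0, 0.0), (0.0, 0.0), (0.0, 0.0)] 0.2977475463258821 (5, 1, 4)
[[-1.27  1.03  1.09  2.1   0.16  0.82 -0.43]
 [-1.13  1.23  0.94  2.11  0.09  0.59 -0.5 ]
 [-0.51  0.69  0.31  1.89 -0.98  0.92  0.82]]
```

Call:
play_rows:
  targets:
    - {"translation": [0,0.22,0.6],"delta_rot": [-0.13,0,0]}
    - {"translation": [0,0.45,1.14],"delta_rot": [-0.262,0,0]}
    - {"translation": [0,0.62,1.5],"delta_rot": [-0.39,0,0]}
    - {"translation": [0,0.8,1.89],"delta_rot": [-0.523,0,0]}
    - {"translation": [0,0.88,2.1],"delta_rot": [-0.65,0,0]}
    - {"translation": [0,0.95,2.31],"delta_rot": [-0.785,0,0]}
    - {"translation": [0,0.88,2.38],"delta_rot": [-0.915,0,0]}
    - {"translation": [0,0.82,2.45],"delta_rot": [-1.047,0,0]}
    - {"translation": [0,0.6,2.42],"delta_rot": [-1.178,-0.002,0]}
    - {"translation": [0,0.36,2.4],"delta_rot": [-1.308,-0.002,0.001]}
    - {"translation": [0,-0.05,2.32],"delta_rot": [-1.44,-0.002,0.001]}
    - {"translation": [0,-0.48,2.24],"delta_rot": [-1.57,-0.002,0.001]}
    - {"translation": [0,-1.1,2.16],"delta_rot": [-1.7,-0.002,0.001]}
    - {"translation": [0.1,-1.72,2.08],"delta_rot": [-1.832,-0.002,0.001]}
    - {"translation": [0.1,-1.72,2.08],"delta_rot": [-1.832,-0.002,0.001]}
    - {"translation": [0.1,-1.72,2.08],"delta_rot": [-1.832,-0.002,0.001]}

```text
t: 18.6
tcp_pos: [490.9, -114.9, 118.2]
orientation: [[1.0, 0.002, -0.0], [0.001, -0.499, -0.867], [-0.002, 0.867, -0.499]]
contact_force: [0.9, -0.7, 0.6]
grip_width: 0.999
```

Run:
```python
from pp import *
s=log()
for n in("wrist","top"):
    im,d=viewer.grab_frame(n); np.save(f"{n}9.npy",d); cv2.imwrite(f"pics/{n}9.png",im)
    C=cam(n,s);P=cloud(C,d); hsv=cv2.cvtColor(im,cv2.COLOR_BGR2HSV)
    m=(cv2.inRange(hsv,(45,80,10),(80,255,255))>0)&(abs(P[...,0]-490)<70)&(abs(P[...,1]+115)<80)&(abs(P[...,2]-54)<7)
    if m.sum()>20: z,sl,q=plane(P[m]); print(n,m.sum(),"z",z.round(1),sl.round(2),rect(q))
R2=T(0,-60); G=np.array([491.2,-116.3,27]); P=tcp(G,R2)
go((P-60*R2[:,2],R2),(P,R2))
```

```text
t 18.6 tcp [ 490.9 -114.9  118.2] F [ 0.9 -0.7  0.6] w 0.999 q [-1.263  1.018  1.072  2.096  0.183  0.824 -0.449]
wrist 3867 z 54.7 [-0.04 -0.45] (array([ 490.9, -115.4]), array([53.2, 84.4]), 0.0)
top 493 z 54.2 [0.53 0.03] (array([ 492.2, -116.2]), array([53.3, 79.7]), 0.6)
tr cm [0.04, -7.94, 4.44] rot [-0.004, 0.002, -0.003]
tr cm [0.05, -7.92, 10.44] rot [-0.004, 0.002, -0.003]
```

View pics/wrist9.png

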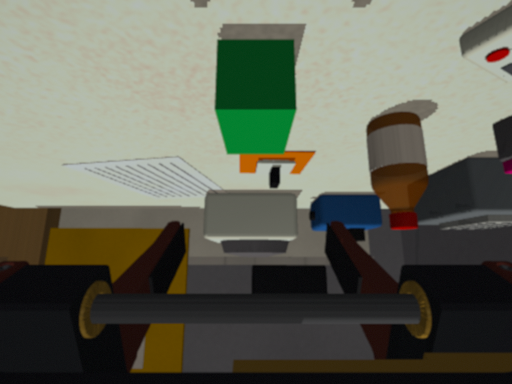

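Call:
play_rows:
  targets:
    - {"translation": [0,-2,1],"delta_rot": [0,0,0]}
    - {"translation": [0,-4.5,2.5],"delta_rot": [0,0,0]}
    - {"translation": [0,-7,4],"delta_rot": [0,0,0]}
    - {"translation": [0,-7.9,5],"delta_rot": [-0.002,0,0]}
    - {"translation": [0,-7.9,7],"delta_rot": [-0.004,0,0]}
    - {"translation": [0,-7.9,9],"delta_rot": [-0.004,0,0]}
    - {"translation": [0,-7.9,10.2],"delta_rot": [-0.004,0,0]}
    - {"translation": [0,-7.9,10.4],"delta_rot": [-0.004,0,0]}
    - {"translation": [0,-7.9,10.4],"delta_rot": [-0.004,0,0]}

```text
t: 19.6
tcp_pos: [490.8, -166.1, -0.7]
orientation: [[1.0, -0.005, -0.003], [-0.005, -0.501, -0.866], [0.003, 0.866, -0.501]]
contact_force: [1.1, 0.1, -0.3]
grip_width: 1.001
```

Call:
play_rows:
  targets:
    - {"translation": [0,0,0],"delta_rot": [0,0,0]}
    - {"translation": [0,0,0],"delta_rot": [0,0,0]}
    - {"translation": [0,0,0],"delta_rot": [0,0,0]}
    - {"translation": [0,0,0],"delta_rot": [0,0,0]}
    - {"translation": [0,0,0],"delta_rot": [0,0,0]}
    - {"translation": [0,0,0],"delta_rot": [0,0,0]}
  gripper: 0.3
  squeeze: 25

```text
t: 20.2
tcp_pos: [490.9, -165.9, -0.7]
orientation: [[1.0, -0.005, -0.002], [-0.004, -0.501, -0.866], [0.003, 0.866, -0.501]]
contact_force: [0.1, 1.4, 0.4]
grip_width: 0.613
```

Run:
```python
from pp import *
import kin
s=log(); kin.refit(.1)
R=np.array(s['orientation']); P=np.array(s['tcp_pos']); G0=P-57.5*R[:,2]; print("G",G0)
R3=T(19.5,30); G3=PAD+[0,0,43.]
print("lift first"); go((P+60*UP,R))
# lifted then gpath
s2={'orientation':R,'tcp_pos':P+110*UP}
W=gpath(G3+80*UP,R3,10,s2)
o,m,t=kin.track(s['joints'],[(P+110*UP,R)]+W+[(tcp(G3,R3),R3)],n=6); print([x[1:] for x in o],m,t)
for w in W: print(np.round(w[0]-57.5*w[1][:,2],0), "tool z",np.round(w[1][:,2],2))
```

```text
t 20.2 tcp [ 490.9 -165.9   -0.7] F [0.1 1.4 0.4] w 0.613 q [-1.12   1.219  0.929  2.11   0.113  0.6   -0.531]
G [ 491.03951705 -116.09203439   28.10417897]
lift first
tr cm [0.02, 5.19, -3.0] rot [0.0, 0.0, 0.0]
0.1 tr [0.54, -2.82, -3.28] rot [0.155, 0.01, -0.037]
0.2 tr [1.04, -5.62, -6.7] rot [0.311, 0.019, -0.074]
0.3 tr [1.51, -8.38, -10.25] rot [0.466, 0.029, -0.111]
0.4 tr [1.94, -11.07, -13.93] rot [0.621, 0.038, -0.148]
0.5 tr [2.35, -13.68, -17.71] rot [0.777, 0.048, -0.185]
0.6 tr [2.72, -16.19, -21.59] rot [0.932, 0.058, -0.222]
0.7 tr [3.07, -18.58, -25.56] rot [1.087, 0.067, -0.259]
0.8 tr [3.4, -20.85, -29.58] rot [1.243, 0.077, -0.296]
0.9 tr [3.71, -22.98, -33.64] rot [1.398, 0.086, -0.333]
1.0 tr [4.0, -24.97, -37.72] rot [1.553, 0.096, -0.37]
[(0.0, 0.0), (0.0, 0.0), (0.0, 0.0), (0.0, 0.0), (0.0, 0.0), (0.0, 0.0), (0.0, 0.0), (0.0, 0.0), (0.0, 0.0), (0.0, 0.0), (0.0, 0.0), (0.0, 0.0)] 0.3033086556457145 (0, 6, 4)
[496. -79. 137.] tool z [ 0.01 -0.78 -0.63]
[501. -41. 137.] tool z [ 0.01 -0.67 -0.74]
[506.  -4. 136.] tool z [ 0.   -0.55 -0.84]
[512.  34. 136.] tool z [-0.01 -0.41 -0.91]
[517.  71. 135.] tool z [-0.02 -0.27 -0.96]
[522. 109. 134.] tool z [-0.04 -0.11 -0.99]
[527. 146. 134.] tool z [-0.07  0.04 -1.  ]
[532. 184. 133.] tool z [-0.1   0.19 -0.98]
[537. 221. 133.] tool z [-0.13  0.34 -0.93]
[542. 258. 132.] tool z [-0.17  0.47 -0.87]
```

Run:
```python
from pp import *
import kin
s=telemetry.state(); kin.refit(.1)
R=np.array(s['orientation']); P=np.array(s['tcp_pos'])
R3=T(19.5,30); G3=PAD+[0,0,43.]
print("lift"); go((P+160*UP,R))
s2={'orientation':R,'tcp_pos':P+160*UP}
W=gpath(G3+140*UP,R3,10,s2)
o,m,t=kin.track(s['joints'],[(P+160*UP,R)]+W+[(tcp(G3,R3),R3)],n=6); print([x[1:] for x in o],m,t)
```

```text
lift
tr cm [0.04, 13.85, -8.01] rot [0.0, 0.0, 0.0]
0.1 tr [0.54, -2.73, -3.33] rot [0.155, 0.01, -0.037]
0.2 tr [1.04, -5.45, -6.8] rot [0.311, 0.019, -0.074]
0.3 tr [1.51, -8.12, -10.4] rot [0.466, 0.029, -0.111]
0.4 tr [1.95, -10.72, -14.13] rot [0.621, 0.038, -0.148]
0.5 tr [2.35, -13.25, -17.96] rot [0.777, 0.048, -0.185]
0.6 tr [2.72, -15.67, -21.89] rot [0.932, 0.058, -0.222]
0.7 tr [3.07, -17.98, -25.91] rot [1.087, 0.067, -0.259]
0.8 tr [3.4, -20.16, -29.98] rot [1.243, 0.077, -0.296]
0.9 tr [3.71, -22.2, -34.09] rot [1.398, 0.086, -0.333]
1.0 tr [4.0, -24.1, -38.22] rot [1.553, 0.096, -0.37]
[(0.0, 0.0), (0.0, 0.0), (0.0, 0.0), (0.0, 0.0), (0.0, 0.0), (0.0, 0.0), (0.0, 0.0), (0.0, 0.0), (0.0, 0.0), (0.0, 0.0), (0.0, 0.0), (0.0, 0.0)] 0.30280772793519817 (0, 6, 3)
```

Call:
play_rows:
  targets:
    - {"translation": [0,0.5,-0.3],"delta_rot": [0,0,0]}
    - {"translation": [0,2.2,-1.3],"delta_rot": [0,0,0]}
    - {"translation": [0,5.5,-3.2],"delta_rot": [0,0,0]}
    - {"translation": [0,9,-5.2],"delta_rot": [0,0,0]}
    - {"translation": [0,12.2,-7],"delta_rot": [0,0,0]}
    - {"translation": [0,13.8,-8],"delta_rot": [0,0,0]}
    - {"translation": [0,13.8,-8],"delta_rot": [0,0,0]}

```text
t: 20.9
tcp_pos: [491.0, -165.5, 160.0]
orientation: [[1.0, -0.007, -0.001], [-0.005, -0.503, -0.865], [0.006, 0.865, -0.503]]
contact_force: [0.1, -0.1, -2.4]
grip_width: 0.613
```

Run:
```python
from pp import *
s=log()
R3=T(19.5,30); G3=PAD+[0,0,43.]
gpath(G3+140*UP,R3,10)
```

```text
t 20.9 tcp [ 491.  -165.5  160. ] F [ 0.1 -0.1 -2.4] w 0.613 q [-1.229  0.956  1.159  2.131  0.245  0.778 -0.387]
0.1 tr [0.53, -2.75, -3.32] rot [0.155, 0.009, -0.037]
0.2 tr [1.03, -5.47, -6.78] rot [0.31, 0.018, -0.074]
0.3 tr [1.5, -8.16, -10.37] rot [0.466, 0.028, -0.111]
0.4 tr [1.93, -10.78, -14.08] rot [0.621, 0.037, -0.149]
0.5 tr [2.33, -13.31, -17.9] rot [0.776, 0.046, -0.186]
0.6 tr [2.71, -15.75, -21.82] rot [0.931, 0.055, -0.223]
0.7 tr [3.05, -18.07, -25.82] rot [1.086, 0.065, -0.26]
0.8 tr [3.38, -20.26, -29.88] rot [1.242, 0.074, -0.297]
0.9 tr [3.68, -22.32, -33.98] rot [1.397, 0.083, -0.334]
1.0 tr [3.98, -24.23, -38.1] rot [1.552, 0.092, -0.371]
```

Call:
play_rows:
  targets:
    - {"translation": [0.26,-1.37,-1.65],"delta_rot": [0.078,0.005,-0.018]}
    - {"translation": [0.53,-2.75,-3.32],"delta_rot": [0.155,0.009,-0.037]}
    - {"translation": [0.78,-4.1,-5.05],"delta_rot": [0.232,0.014,-0.055]}
    - {"translation": [1.03,-5.47,-6.78],"delta_rot": [0.31,0.018,-0.074]}
    - {"translation": [1.26,-6.8,-8.57],"delta_rot": [0.388,0.023,-0.092]}
    - {"translation": [1.5,-8.16,-10.37],"delta_rot": [0.466,0.028,-0.111]}
    - {"translation": [1.72,-9.5,-12.2],"delta_rot": [0.543,0.032,-0.13]}
    - {"translation": [1.93,-10.78,-14.08],"delta_rot": [0.621,0.037,-0.149]}
    - {"translation": [2.13,-12.05,-16],"delta_rot": [0.7,0.042,-0.167]}
    - {"translation": [2.33,-13.31,-17.9],"delta_rot": [0.776,0.046,-0.186]}
    - {"translation": [2.52,-14.5,-19.86],"delta_rot": [0.854,0.05,-0.205]}
    - {"translation": [2.71,-15.75,-21.82],"delta_rot": [0.931,0.055,-0.223]}
    - {"translation": [2.88,-16.9,-23.8],"delta_rot": [1.01,0.06,-0.242]}
    - {"translation": [3.05,-18.07,-25.82],"delta_rot": [1.086,0.065,-0.26]}
    - {"translation": [3.22,-19.2,-27.85],"delta_rot": [1.164,0.07,-0.278]}
    - {"translation": [3.38,-20.26,-29.88],"delta_rot": [1.242,0.074,-0.297]}
    - {"translation": [3.53,-21.3,-31.9],"delta_rot": [1.32,0.078,-0.316]}
    - {"translation": [3.68,-22.32,-33.98],"delta_rot": [1.397,0.083,-0.334]}
    - {"translation": [3.85,-23.5,-36.3],"delta_rot": [1.48,0.088,-0.353]}
    - {"translation": [3.98,-24.23,-38.1],"delta_rot": [1.552,0.092,-0.371]}

```text
t: 22.9
tcp_pos: [531.8, 287.0, 140.3]
orientation: [[0.943, 0.287, -0.171], [0.334, -0.815, 0.474], [-0.003, -0.503, -0.864]]
contact_force: [-0.3, -0.2, -0.8]
grip_width: 0.61
```

Call:
play_rows:
  targets:
    - {"translation": [0,0,0],"delta_rot": [0,0,0]}

```text
t: 23.0
tcp_pos: [531.1, 287.1, 137.7]
orientation: [[0.943, 0.284, -0.174], [0.333, -0.815, 0.473], [-0.007, -0.504, -0.864]]
contact_force: [-0.3, -0.8, -0.7]
grip_width: 0.619
```

Run:
```python
from pp import *
s=log()
for n in("wrist","scene","top"):
    im,d=viewer.grab_frame(n); np.save(f"{n}10.npy",d); cv2.imwrite(f"pics/{n}10.png",im)
R3=T(19.5,30); G3=PAD+[0,0,43.]
R=np.array(s['orientation']); print("G",np.array(s['tcp_pos'])-57.5*R[:,2])
go((tcp(G3+140*UP,R3),R3))
for n in("wrist","scene","top"):
    C=cam(n,s);P=cloud(C,np.load(f"{n}10.npy")); im=cv2.imread(f"pics/{n}10.png"); hsv=cv2.cvtColor(im,cv2.COLOR_BGR2HSV)
    g=(cv2.inRange(hsv,(45,80,10),(80,255,255))>0)&(abs(P[...,0]-542)<75)&(abs(P[...,1]-258)<75)
    q=P[g]; print(n,g.sum(),np.percentile(q,[1,50,99],axis=0).round(1).tolist() if g.sum()>10 else None)
    q=q[q[:,2]>np.percentile(q[:,2],98)-15]
    if len(q)>30: z,sl,k=plane(q); print(" topface",len(k),z.round(1),sl.round(2),rect(k))
    b=(cv2.inRange(hsv,(100,100,60),(130,255,255))>0)&(abs(P[...,0]-542)<75)&(abs(P[...,1]-258)<75)&(P[...,2]<25)
    if b.sum()>30:
        v,u=np.nonzero(b); print(" pad",b.sum(),rect(onz(C,np.c_[u,v],9)))
A=np.hstack([cv2.resize(cv2.imread("pics/wrist10.png"),(400,300)),cv2.resize(cv2.imread("pics/scene10.png")[100:250,260:460],(400,300))]);cv2.imwrite("pics/a10.png",A)
```

```text
t 23.0 tcp [531.1 287.1 137.7] F [-0.3 -0.8 -0.7] w 0.619 q [-0.616  0.504  0.443  1.837 -0.842  1.109  0.619]
G [541.0547182  259.87704708 187.37808481]
tr cm [0.14, -0.04, -0.37] rot [-0.002, 0.005, -0.003]
wrist 14026 [[510.2, 237.6, 229.0], [539.6, 262.3, 230.8], [569.8, 289.5, 232.7]]
 topface 13534 230.8 [-0.3   0.17] (array([539.1, 263.8]), array([54.4, 44.1]), 19.5)
scene 216 [[510.5, 197.9, 145.4], [552.8, 248.0, 230.8], [614.3, 292.7, 333.2]]
 pad 601 (array([540.7, 259.7]), array([90.1, 89.4]), 19.4)
top 322 [[509.3, 233.3, 192.3], [538.4, 265.4, 230.9], [568.3, 286.4, 272.0]]
 topface 281 231.1 [ 0.48 -0.27] (array([541.4, 260.8]), array([53.8, 49. ]), 20.0)
 pad 80 (array([512.4, 278.7]), array([43.3, 25.6]), 21.8)
```

View pics/a10.png

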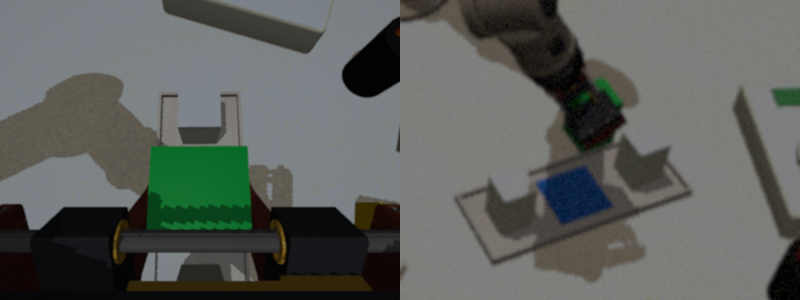

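Run:
```python
from pp import *
import kin
s=telemetry.state(); kin.refit(.1)
R=np.array(s['orientation']); G=np.array(s['tcp_pos'])-57.5*R[:,2]
R3=T(19.5,30)
for dz in (0,-60,-100,-125,-133,-137): go((tcp(G+[.8,-1.6,dz],R3),R3))
o,m,t=kin.track(s['joints'],[(tcp(G+[.8,-1.6,-137],R3),R3)]); print(o[0][1:],m,t)
```

```text
tr cm [0.05, 0.16, -0.09] rot [-0.002, 0.005, -0.003]
tr cm [0.08, 3.18, 5.1] rot [-0.002, 0.005, -0.003]
tr cm [0.11, 5.18, 8.56] rot [-0.002, 0.005, -0.003]
tr cm [0.12, 6.44, 10.72] rot [-0.002, 0.005, -0.003]
tr cm [0.13, 6.84, 11.42] rot [-0.002, 0.005, -0.003]
tr cm [0.13, 7.04, 11.76] rot [-0.002, 0.005, -0.003]
(0.0, 0.0) 0.369622376952661 (0, 25, 5)
```

Call:
play_rows:
  targets:
    - {"translation": [0.05,0.8,1.1],"delta_rot": [-0.002,0.005,-0.003]}
    - {"translation": [0.08,2,3],"delta_rot": [-0.002,0.005,-0.003]}
    - {"translation": [0.08,3.2,5.1],"delta_rot": [-0.002,0.005,-0.003]}
    - {"translation": [0.1,4.4,7.2],"delta_rot": [-0.002,0.005,-0.003]}
    - {"translation": [0.11,5.2,8.56],"delta_rot": [-0.002,0.005,-0.003]}
    - {"translation": [0.11,5.8,9.6],"delta_rot": [-0.002,0.005,-0.003]}
    - {"translation": [0.12,6.2,10.3],"delta_rot": [-0.002,0.005,-0.003]}
    - {"translation": [0.12,6.44,10.72],"delta_rot": [-0.002,0.005,-0.003]}
    - {"translation": [0.12,6.44,10.72],"delta_rot": [-0.002,0.005,-0.003]}

```text
t: 24.05
tcp_pos: [532.2, 284.8, 13.7]
orientation: [[0.943, 0.289, -0.167], [0.334, -0.816, 0.471], [0.0, -0.5, -0.866]]
contact_force: [0.9, 0.5, -0.3]
grip_width: 0.612
```

Run:
```python
from pp import *
s=log()
for n in("wrist","scene","top"):
    im,d=viewer.grab_frame(n); np.save(f"{n}11.npy",d); cv2.imwrite(f"pics/{n}11.png",im)
R=np.array(s['orientation']); print("G",np.array(s['tcp_pos'])-57.5*R[:,2]); print(R.round(4).tolist())
for n in("wrist","scene","top"):
    C=cam(n,s);P=cloud(C,np.load(f"{n}11.npy")); im=cv2.imread(f"pics/{n}11.png"); hsv=cv2.cvtColor(im,cv2.COLOR_BGR2HSV)
    g=(cv2.inRange(hsv,(45,80,10),(80,255,255))>0)&(abs(P[...,0]-542)<75)&(abs(P[...,1]-258)<75)
    q=P[g]; q=q[abs(q[:,2]-np.median(q[:,2]))<8]
    if len(q)>30: z,sl,k=plane(q); print(n," topface",len(k),z.round(1),sl.round(2),rect(k))
    w=(abs(P[...,2]-90)<4)&(abs(P[...,0]-503)<50)&(abs(P[...,1]-366)<50)
    if w.sum()>30: print("  d2",rect(P[w]),np.median(P[w][:,2]))
    w=(abs(P[...,2]-90)<4)&(abs(P[...,0]-581)<50)&(abs(P[...,1]-150)<50)
    if w.sum()>30: print("  d1",rect(P[w]),np.median(P[w][:,2]))
A=np.hstack([cv2.resize(cv2.imread("pics/wrist11.png"),(400,300)),cv2.resize(cv2.imread("pics/scene11.png")[120:270,260:460],(400,300))]);cv2.imwrite("pics/a11.png",A)
```

```text
t 24.05 tcp [532.2 284.8  13.7] F [ 0.9  0.5 -0.3] w 0.612 q [-0.551  0.677  0.361  1.893 -0.986  0.949  0.823]
G [541.80164336 257.69558854  63.47638753]
[[0.9427, 0.289, -0.1668], [0.3337, -0.8164, 0.4713], [0.0, -0.5, -0.8661]]
wrist  topface 13535 106.9 [0.14 0.03] (array([539.4, 261.8]), array([54.4, 44.2]), 19.4)
  d2 (array([502. , 365.3]), array([54.2, 55.6]), 19.7) 90.57582651063231
scene  topface 95 108.0 [ 0.34 -0.18] (array([542. , 259.5]), array([53.7, 56. ]), 18.4)
  d2 (array([501.6, 366.6]), array([56.2, 56.5]), 18.8) 90.75015550638932
  d1 (array([578.2, 151.4]), array([59.1, 57.2]), 22.8) 90.86250996805232
top  topface 243 107.2 [ 1.01 -0.13] (array([542.8, 259. ]), array([54.1, 49.3]), 19.8)
  d2 (array([504.3, 364.7]), array([55.8, 54.7]), 21.3) 90.06045564631918
```

View pics/a11.png

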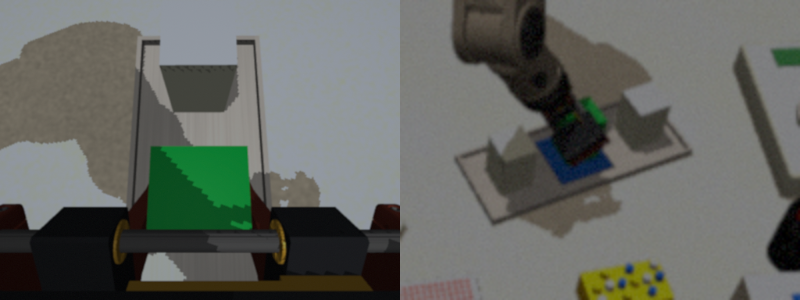

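Call:
play_rows:
  targets:
    - {"translation": [0,0.2,0.35],"delta_rot": [0,0,0]}
    - {"translation": [0,0.38,0.66],"delta_rot": [0,0,0]}
    - {"translation": [0,0.47,0.82],"delta_rot": [0,0,0]}
    - {"translation": [0,0.52,0.9],"delta_rot": [0,0,0]}
    - {"translation": [0,0.54,0.94],"delta_rot": [0,0,0]}
    - {"translation": [0,0.54,0.94],"delta_rot": [0,0,0]}

```text
t: 24.8
tcp_pos: [532.7, 284.9, 3.6]
orientation: [[0.943, 0.289, -0.166], [0.334, -0.816, 0.472], [0.001, -0.5, -0.866]]
contact_force: [0.1, -0.2, -0.6]
grip_width: 0.616
```

Call:
play_rows:
  targets:
    - {"translation": [0,0.025,0.043],"delta_rot": [0,0,0]}
    - {"translation": [0,0.025,0.043],"delta_rot": [0,0,0]}

```text
t: 25.0
tcp_pos: [532.7, 284.9, 3.1]
orientation: [[0.943, 0.289, -0.166], [0.334, -0.816, 0.472], [0.001, -0.5, -0.866]]
contact_force: [-0.1, 0.0, -0.5]
grip_width: 0.614
```

Call:
play_rows:
  targets:
    - {"translation": [0,0.025,0.043],"delta_rot": [0,0,0]}
    - {"translation": [0,0.05,0.087],"delta_rot": [0,0,0]}

```text
t: 25.2
tcp_pos: [532.8, 285.0, 2.1]
orientation: [[0.943, 0.29, -0.166], [0.334, -0.816, 0.472], [0.001, -0.5, -0.866]]
contact_force: [1.0, 0.5, -1.2]
grip_width: 0.614
```

Call:
play_rows:
  targets:
    - {"translation": [0,0.025,0.043],"delta_rot": [0,0,0]}
    - {"translation": [0,0.025,0.043],"delta_rot": [0,0,0]}

```text
t: 25.4
tcp_pos: [532.7, 284.9, 1.6]
orientation: [[0.943, 0.29, -0.166], [0.334, -0.816, 0.472], [0.001, -0.5, -0.866]]
contact_force: [-0.3, -0.3, -0.9]
grip_width: 0.612
```

Call:
play_rows:
  targets:
    - {"translation": [0,0.025,0.043],"delta_rot": [0,0,0]}
    - {"translation": [0,0.025,0.043],"delta_rot": [0,0,0]}

```text
t: 25.6
tcp_pos: [532.8, 284.9, 1.4]
orientation: [[0.943, 0.289, -0.166], [0.334, -0.816, 0.472], [0.001, -0.5, -0.866]]
contact_force: [-0.8, 0.1, 3.0]
grip_width: 0.614
```

Call:
play_rows:
  targets:
    - {"translation": [0,0.02,0.035],"delta_rot": [0,0,0]}
    - {"translation": [0,0.02,0.035],"delta_rot": [0,0,0]}

```text
t: 25.8
tcp_pos: [532.8, 285.0, 1.5]
orientation: [[0.943, 0.289, -0.166], [0.334, -0.816, 0.473], [0.001, -0.501, -0.866]]
contact_force: [-0.7, -2.1, 5.5]
grip_width: 0.61
```

Call:
play_rows:
  targets:
    - {"translation": [0,-0.01,-0.02],"delta_rot": [0,0,0]}
    - {"translation": [0,-0.01,-0.02],"delta_rot": [0,0,0]}
    - {"translation": [0,-0.01,-0.02],"delta_rot": [0,0,0]}
    - {"translation": [0,-0.01,-0.02],"delta_rot": [0,0,0]}
    - {"translation": [0,-0.01,-0.02],"delta_rot": [0,0,0]}
  gripper: 0.95

```text
t: 26.3
tcp_pos: [532.8, 285.0, 1.6]
orientation: [[0.943, 0.289, -0.166], [0.334, -0.816, 0.473], [0.001, -0.501, -0.866]]
contact_force: [-1.3, -0.6, 0.3]
grip_width: 0.948
```

Run:
```python
from pp import *
s=log()
im,d=viewer.grab_frame("wrist"); cv2.imwrite("pics/w12.png",im)
```

```text
t 26.3 tcp [532.8 285.    1.6] F [-1.3 -0.6  0.3] w 0.948 q [-0.542  0.696  0.35   1.894 -1.003  0.934  0.844]
```

View pics/w12.png

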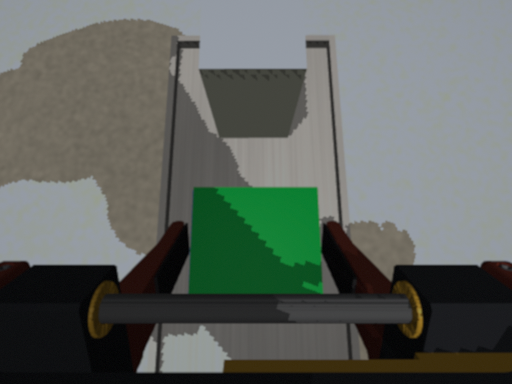

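Call:
play_rows:
  targets:
    - {"translation": [0,0,-0.8],"delta_rot": [0,0,0]}
    - {"translation": [0,0,-2.5],"delta_rot": [0,0,0]}
    - {"translation": [0,0,-5],"delta_rot": [0,0,0]}
    - {"translation": [0,0,-8],"delta_rot": [0,0,0]}
    - {"translation": [0,0,-11],"delta_rot": [0,0,0]}
    - {"translation": [0,0,-14],"delta_rot": [0,0,0]}
    - {"translation": [0,-2,-17],"delta_rot": [0,0,0]}
    - {"translation": [0,-2,-18],"delta_rot": [0,0,0]}
    - {"translation": [0,-2,-18],"delta_rot": [0,0,0]}

```text
t: 27.25
tcp_pos: [558.5, 214.9, 169.9]
orientation: [[0.943, 0.29, -0.161], [0.332, -0.816, 0.473], [0.006, -0.5, -0.866]]
contact_force: [0.4, -0.7, -0.5]
grip_width: 0.948
```

Run:
```python
from pp import *
s=log()
for n in("wrist","scene","top"):
    im,d=viewer.grab_frame(n); cv2.imwrite(f"pics/{n}13.png",im)
    C=cam(n,s);P=cloud(C,d); hsv=cv2.cvtColor(im,cv2.COLOR_BGR2HSV)
    near=lambda x,y,r:(abs(P[...,0]-x)<r)&(abs(P[...,1]-y)<r)
    g=(cv2.inRange(hsv,(45,80,10),(80,255,255))>0)&near(542,258,60)&(abs(P[...,2]-94)<7)
    if g.sum()>30: z,sl,k=plane(P[g]); print(n,"green top",z.round(1),sl.round(2),rect(k))
    b=(cv2.inRange(hsv,(100,100,40),(130,255,255))>0)&near(542,258,75)&(P[...,2]<25)
    if b.sum()>50:
        v,u=np.nonzero(b); print("  pad",rect(onz(C,np.c_[u,v],9)))
    for nm,x,y in(("d1",581,150),("d2",503,366),("reag",647,-199)):
        w=near(x,y,45)&(abs(P[...,2]-(90 if nm[0]=='d' else 119))<5)
        if w.sum()>20: print("  ",nm,rect(P[w]),np.median(P[w],0).round(1))
    w=near(674,-57,60)&(P[...,2]>14)&(P[...,2]<26)
    if w.sum()>20: print("   timer",rect(P[w]))
    w=near(521,-342,40)&(P[...,2]>30)
    if w.sum()>8: print("   knob",rect(P[w]),np.median(P[w],0))
A=np.hstack([cv2.resize(cv2.imread("pics/wrist13.png"),(400,300)),cv2.resize(cv2.imread("pics/scene13.png"),(400,300))]);cv2.imwrite("pics/a13.png",A)
```

```text
t 27.25 tcp [558.5 214.9 169.9] F [ 0.4 -0.7 -0.5] w 0.948 q [-0.523  0.49   0.49   1.781 -0.789  1.214  0.672]
wrist green top 94.6 [-0.04  0.07] (array([542.1, 256.6]), array([53.5, 54.3]), 19.7)
  pad (array([540.8, 257.4]), array([89.8, 88.9]), 19.5)
   d1 (array([579.4, 148.8]), array([54.1, 54.3]), 19.6) [575.6 161.6  90.5]
   d2 (array([502.2, 364.9]), array([53.6, 54.9]), 20.0) [502.5 362.9  90.5]
scene green top 95.0 [-0.26  1.22] (array([543.7, 257.8]), array([56.9, 55.5]), 21.1)
  pad (array([541.6, 259. ]), array([88.5, 87.5]), 19.0)
   d1 (array([579.3, 151.3]), array([56.7, 56.3]), 19.8) [580.4 151.1  90.8]
   d2 (array([502.5, 367. ]), array([57.7, 58.2]), 20.0) [502.3 366.8  90.7]
   reag (array([ 645.3, -198.3]), array([25.4, 23.6]), 13.1) [ 645.5 -197.7  120.4]
   timer (array([673.3, -56.4]), array([64.8, 67.5]), 62.1)
   knob (array([ 520.6, -340.6]), array([17.7, 34.4]), 3.7) [ 523.27541268 -338.63630378   40.44858998]
top green top 93.8 [0.33 0.06] (array([543.4, 256. ]), array([53.9, 53.7]), 19.1)
  pad (array([542.4, 257.5]), array([86.7, 86.1]), 20.3)
   d2 (array([504.6, 364.9]), array([55.8, 54.6]), 20.0) [504.  364.7  90. ]
   reag (array([ 646.8, -200.3]), array([24. , 23.2]), 41.3) [ 647.6 -201.3  120.4]
   timer (array([674.2, -58. ]), array([64.1, 64.8]), 61.9)
   knob (array([ 523.4, -342.7]), array([34.6, 13.8]), 88.4) [ 523.28259278 -341.7332569    39.01821033]
```

View pics/a13.png

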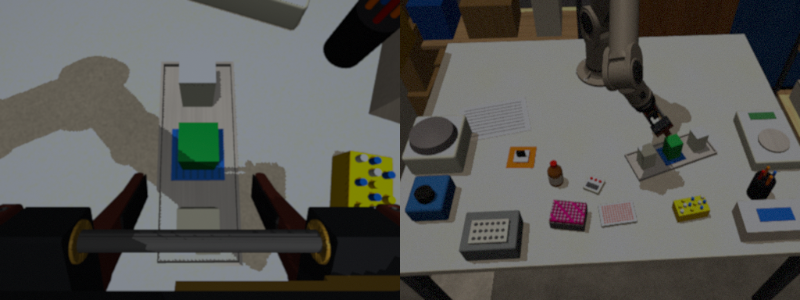

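Run:
```python
from h import *
log(); print(robot.hand_in()); print(telemetry.state()['t'])
```

```text
t 27.4 tcp [556.  216.1 166.4] F [-0.4  0.5 -0.9] w 0.949 q [-0.523  0.494  0.487  1.784 -0.789  1.213  0.672]
the job is handed in; nothing more can be done
None
the job is handed in; nothing more can be done
```

I lifted the lid off and set it knob up on the middle of the orange mat. I then gripped the green jar, laid it on its side on the bare bench and let go. I took it again from its bottom end and stood it upside down on the blue pad. The job was handed in at 27.4 s of the 61 s allowed.

**Final checks**
- **Jar:** it stands flat and lies within about 1.5 to 2 mm of the pad's centre in the wrist and top views. The noisier scene view says about 2.4 mm. Its top is at 94 mm, as expected.
- **Squareness:** it is square with the pad to about 0.2° in the wrist view. The scene and top views differ by 1 to 2°, with the two disagreeing in sign, which I took as noise at their resolution.
- **Lid:** it is within 1 to 2 mm of the mat's centre.
- **Other things:** the white jars, bottle and timer are where they were, within measuring noise (about 2 mm).
- **Contact:** the set-down forces I read were 5 to 12 N, and the gripper is clear of everything.

**Disagreements**
- **Missed grip:** the fingertips sit about 38 mm behind the reported TCP, as the wrist and scene depth pictures both showed. My first attempt on the knob therefore closed on air above it and touched nothing. I allowed for the offset in every later move.
- **Camera bias:** the top and scene cameras differed by about 2 to 3 mm, which I averaged out. The wrist camera read about 1.4 mm off sideways, and I corrected for that.

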